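# File the boxed earring sets upright in the drawer

### The job

Put the finished earring boxes away: pull the drawer, which is only ajar, all the way open, stand every flat cardboard earring box that lies on the table upright on its thin edge, right down in the slots of the drawer, and then push the drawer fully shut. Leave the drinking glass and the little heart-shaped dish where they are.

Things in the scene. Friction and masses are not known exactly. Their poses are not given: they have to be found in the camera images.
- set1: boxed earring set: flat kraft-card box, lower part darker, plain white label on the lid, 85 x 58 x 22 mm (own x, y, z), about 70 g, lying flat on the table at the start. Origin: centre of its 85 x 58 underside (11 mm below the box's middle along its z); z through the 22 mm thickness, to the lid. Stood on its 58 x 22 end it is 85 mm tall and stands by itself. May be absent (None): two to four are there
- set2: boxed earring set: flat kraft-card box, lower part darker, plain white label on the lid, 85 x 58 x 22 mm (own x, y, z), about 70 g, lying flat on the table at the start. Origin: centre of its 85 x 58 underside (11 mm below the box's middle along its z); z through the 22 mm thickness, to the lid. Stood on its 58 x 22 end it is 85 mm tall and stands by itself. May be absent (None): two to four are there
- set3: boxed earring set: flat kraft-card box, lower part darker, plain white label on the lid, 85 x 58 x 22 mm (own x, y, z), about 70 g, lying flat on the table at the start. Origin: centre of its 85 x 58 underside (11 mm below the box's middle along its z); z through the 22 mm thickness, to the lid. Stood on its 58 x 22 end it is 85 mm tall and stands by itself. May be absent (None): two to four are there
- set4: boxed earring set: flat kraft-card box, lower part darker, plain white label on the lid, 85 x 58 x 22 mm (own x, y, z), about 70 g, lying flat on the table at the start. Origin: centre of its 85 x 58 underside (11 mm below the box's middle along its z); z through the 22 mm thickness, to the lid. Stood on its 58 x 22 end it is 85 mm tall and stands by itself. May be absent (None): two to four are there
- unit: light wooden drawer unit, fixed to the table, 240 deep x 290 wide x 134 mm high, with one drawer whose front faces the robot. Origin: middle of its front, on the table (the front face of the shut drawer); x points into the unit (away from the robot; the drawer slides out along -x), y across its width, z up. Its position and its yaw vary
- drawer (a joint): opening of the drawer in m: 0 shut, 0.16 fully open (stop); it starts ajar. It slides stiffly but freely with about 2 N, and stays where it is left
- handle (a point): middle of the drawer's dark bar handle: a round bar along the unit's y, 110 mm long, about 10 mm thick, 35 mm in front of the drawer's front face and 105 mm above the table, joined to the front by a stem at each end; it can be pinched from above, one finger before and one behind it. The front panel is 15 mm thick, its top edge 127 mm above the table. Moves with the drawer
- tray (a point): middle of the front end of the drawer's inner floor, at the front panel's inner face, 19 mm above the table; axes as the unit's; moves with the drawer. Four slots run along x (clear from 0 to 199 mm), each 30 mm wide, centred at y = -90, -30, +30, +90 mm, between ribs 40 mm high. A box fits a slot on edge, its 22 mm along y. Fully open, x from 0 to 145 mm is clear of the unit's top board
- tumbler: drinking glass, 72 mm wide, 105 mm high, beyond the work area to the left; origin under its centre. To be left alone
- heart_dish: small heart-shaped white ceramic dish, about 60 x 55 mm, 16 mm high, among the boxes; origin under its centre. To be left alone
Not all that is in view belongs to the job. Leave any green or turquoise look-alike of the set1 alone.

How it is judged:
By the outcome, as a careful person would: the job done as asked, in the order asked, and still so for the second after the job is handed in, with the robot touching nothing.
Of set1, set2, set3, set4 only 2 to 4 are there at a start; the rules pass over those that are not, and their reading is None.
At some moment in a run one of set1, set2, set3, set4 may be knocked a few centimetres aside while the robot is not near it.
It also fails if it takes over 210 s, if anything falls off the work surface, if the arm or the gripper's body presses on something with over 40 N, if the wrist force passes 120 N, or if a joint passes its speed limit or range.

### The arm

A 7-joint arm with a two-finger parallel gripper is mounted at the origin on the work surface. World frame = base frame: x ahead of the robot, y to its left, z up, the work surface at z = 0. Lengths are in mm, angles in rad, forces in N, time in s.
With the tool pointing down it reaches from about 400 to 875 mm from the base axis. Payload 4.4 kg.
Tool frame: the origin (TCP) lies on the centre line of the jaws, within the pads' length; the fingertips stand 25 mm ahead of it and the grasp point (between the pads) lies 6 mm ahead of it (ctrl.finger_overhang is the distance from the TCP to the fingertips, in mm); z points along the fingers, y is the line along which they close (so a half turn about z gives the same grasp; the last joint's range is limited). The gripper opens to 85 mm and grips with 20 to 120 N. Pads are 22 mm wide; open, the fingers measure 114 mm over their backs; the gripper's body (76 mm by 85 mm) begins 54 mm behind the grasp point. The pads swing forward as they close: fully open they stand 13 mm farther back than shut.
Start: joints at [1.252, 0.628, 0.038, 1.517, -0.027, 0.996, -0.02], TCP at [162.602, -629.347, 256.313] pointing down, gripper open.
Joint ranges: [-3.06, 3.06], [-0.37, 2.12], [-1.25, 1.32], [0.18, 2.47], [-1.1, 4.24], [0.23, 1.98], [-2.94, 2.94]. Speed limits (rad/s): [2.57, 2.57, 3.14, 3.14, 3.14, 3.14, 3.14].

### API

Orientations are given as [roll, pitch, yaw] about the fixed x, y, z axes, in that order (R = Rz(yaw) Ry(pitch) Rx(roll)).
In Python, from cell import ctrl gives the robot as it stands. The module is installed in compiled form; this text tells all that it offers.
- The arm moves only by the tool play_rows, never from a script. Its argument "targets" is a list of rows, each a list of 5 numbers: the closure, from 0 (fully open) to 1 (shut), then the shift along the tool's x, y, z in cm, then the turn about the tool's z in degrees. In form: [[gripper, dx, dy, dz, spin], ...]. A call has 1 to 10 rows; each row is the pose to reach, as a shift and turn from the pose commanded when the call began, along the tool's axes at that moment; what a row does not reach only later rows make up. A row lasts 1/10 s, in which the tool goes at most 50 mm and 8.59 degrees, less where a joint would pass 70% of its speed; a pose out of reach is approached as far as the arm can. A call with a gripper value outside its range is refused whole. The fingers move at their own pace and stop on an object; the grip force is fixed at half the most. Time passes only in rows, so rows that repeat a pose let the fingers close. It gives the time, the measured TCP pose, the force, the opening and the grip force at its end, in the units of the state.
- ctrl.read_state(): the state, without advancing time (a new reading comes with each control period).
- ctrl.get_image(name): name is "scene" or "top" or "wrist"; returns (picture, depth): 384x512x3 uint8, red, green, blue; 384x512 float32, mm along the optical axis (not along the pixel's ray), 0 where there is no reading.
- ctrl.calibration(name): a dict with "vfov" (degrees; the focal length in pixels is half the picture's height over the tangent of half this angle, whatever the lens; pixels are square), "cx", "cy" (the principal point, pixels), "k1" (the pictures are not rectified: a ray, as slopes to the right and down, at radius r is drawn at 1 + k1 r^2 times it, then the intrinsics apply), "extrinsics" (4x4, takes a point from camera to world coordinates); the wrist camera has in their place "mount" (4x4, takes a point from camera to tool coordinates, whose origin is the TCP and whose axes are the flange's). Camera axes: x right, y down, z forward; pixel columns grow to the right and rows downward; lengths in mm; the calibration is good to about 2 mm. A picture is of the moment at which its call begins: read the wrist's pose just before it. calibration takes no time and is no camera call.
- ctrl.finish_job(): hands the job in; it is judged then, once.
Trained networks look in the newest picture that a camera, given by its name, has taken for a name from the list of things; names that differ only in an ending like _2 or _b are one class to them, and where a whole thing is asked for, a point or a joint stands for the part that bears it (a point fixed in the world has none). Each returns a list of dicts, best first, with "confidence" (0 to 1); they miss things now and then, are a little off and sometimes report something else, mostly with a low value. They report only what shows in the picture. A call takes as long as a camera call. They do not tell look-alikes from the thing itself.
- ctrl.search_frame(camera, name): "bbox" ([left, top, right, bottom] in pixels, round what is visible of it).
- ctrl.trace(camera, name): "pixels" (384x512 bool, what is visible of it) and "bbox" ([left, top, right, bottom] in pixels, round what is visible of it).
The state is a dict: "clock": time; "qpos": joint angles; "qd": joint speeds; "tau": joint torques, N m; "eef_pos": TCP position; "tool_rot": TCP orientation; "force": force on the tool from outside, world axes, zero at the start; "torque": the same for the moment, N m; "width": finger opening in mm; "gripper_force": force on a finger pad.
Only numpy, scipy, OpenCV 4.12 (cv2) and the standard library are available. Lean on these libraries where they do the work, as an engineer would, in place of code of your own. Each camera call takes 0.05 s, during which the arm holds its last target. There are 200 camera calls.

## Working session

There is one attempt and no reset: what is moved stays moved. The work goes in short steps, Python scripts to look and compute and a tool call to move; the robot and the scene stay as the last step left them, time stands still between calls to the robot, and variables do not carry over. Pictures are saved under pics/ and viewed, at most 14 in all, crops included, and the job is handed in when it is done.

Besides the shell and the picture viewer there is one more tool, called as name([rows], argument=value, ...), one row to a line, values as JSON. play_rows: Moves the arm, as the interface text tells. Its arguments: {"type":"object","properties":{"targets":{"type":"array"}},"required":["targets"]}

```bash
mkdir -p pics
cat > h.py <<'E'
import numpy as np, cv2
from cell import ctrl
from scipy.spatial.transform import Rotation as R
def tool():
    s=ctrl.read_state(); T=np.eye(4); T[:3,:3]=R.from_euler('xyz',s['tool_rot']).as_matrix(); T[:3,3]=s['eef_pos']; return T,s
def cam(name):
    T,s=tool(); im,d=ctrl.get_image(name); c=ctrl.calibration(name)
    E=np.array(c['extrinsics']) if 'extrinsics' in c else T@np.array(c['mount'])
    return im,d,c,E
def cloud(d,c,E):
    h,w=d.shape; f=h/2/np.tan(np.radians(c['vfov'])/2); K=np.array([[f,0,c['cx']],[0,f,c['cy']],[0,0,1.]])
    v,u=np.mgrid[:h,:w]; p=np.stack([u.ravel(),v.ravel()],1).astype(float)[:,None]
    n=cv2.undistortPoints(p,K,np.array([c['k1'],0,0,0.]))[:,0]
    P=np.c_[n,np.ones(len(n))]*d.reshape(-1,1)
    W=P@E[:3,:3].T+E[:3,3]; W[d.ravel()==0]=np.nan
    return W.reshape(h,w,3)
def save(n,im): cv2.imwrite('pics/'+n+'.png',im[:,:,::-1])
E
python3 - <<'E'
from h import *
T,s=tool(); print({k:np.round(v,3).tolist() for k,v in s.items()})
ims=[]
for n in('scene','top'):
    im,d,c,Ex=cam(n); save(n,im); W=cloud(d,c,Ex); np.save(n+'.npy',W); np.save(n+'im.npy',im)
    print(n,c['vfov'],np.round(Ex,2).tolist())
    for o in('set1','unit','drawer','handle','tumbler','heart_dish'):
        for r in ctrl.trace(n,o):
            m=r['pixels']; p=W[m]; p=p[~np.isnan(p[:,0])]
            print(o,round(r['confidence'],2),np.round(r['bbox']).tolist(),m.sum(), np.round(np.median(p,0)).tolist() if len(p) else None, np.round(im[m].mean(0)))
E
```

```text
{'clock': 0.0, 'qpos': [1.252, 0.629, 0.038, 1.518, -0.027, 0.996, -0.02], 'qd': [-0.001, -0.001, 0.0, -0.002, -0.001, 0.0, 0.0], 'tau': [-0.0, -56.341, 1.226, -19.345, 0.011, 0.01, 0.0], 'eef_pos': [162.453, -628.761, 255.397], 'tool_rot': [-3.14, 0.0, 0.253], 'force': [0.439, 0.725, 0.449], 'torque': [0.017, 0.001, -0.019], 'gripper_force': 0.0, 'width': 85.466}
scene 54.45189896211315 [[0.85, 0.44, -0.28, 873.38], [0.52, -0.73, 0.44, -456.22], [-0.01, -0.52, -0.85, 946.57], [0.0, 0.0, 0.0, 1.0]]
set1 0.97 [173.0, 214.0, 209.0, 254.0] 718 [477.0, -183.0, 22.0] [181. 156. 125.]
set1 0.94 [121.0, 274.0, 161.0, 304.0] 826 [452.0, -374.0, 22.0] [186. 160. 129.]
set1 0.93 [174.0, 315.0, 214.0, 356.0] 895 [644.0, -392.0, 22.0] [123. 193. 182.]
set1 0.9 [191.0, 156.0, 221.0, 181.0] 478 [383.0, 20.0, 21.0] [107. 158. 111.]
set1 0.68 [214.0, 257.0, 247.0, 286.0] 799 [627.0, -218.0, 22.0] [192. 165. 133.]
unit 0.83 [262.0, 126.0, 408.0, 268.0] 12209 [769.0, 64.0, 133.0] [176. 150. 111.]
drawer 0.93 [264.0, 126.0, 324.0, 216.0] 1780 [632.0, 95.0, 94.0] [133. 117.  90.]
tumbler 0.75 [258.0, 73
[... 329 characters left out ...]
5.0, -214.0, 22.0] [177. 142. 104.]
set1 0.73 [360.0, 240.0, 394.0, 267.0] 604 [447.0, -367.0, 21.0] [168. 137. 100.]
set1 0.68 [369.0, 176.0, 395.0, 199.0] 513 [642.0, -385.0, 22.0] [ 73. 145. 131.]
set1 0.68 [234.0, 259.0, 262.0, 278.0] 528 [378.0, 28.0, 22.0] [ 94. 149.  92.]
set1 0.58 [298.0, 233.0, 334.0, 251.0] 531 [475.0, -182.0, 22.0] [182. 149. 110.]
unit 0.58 [168.0, 91.0, 278.0, 202.0] 10081 [748.0, 108.0, 133.0] [154. 120.  73.]
drawer 0.68 [171.0, 165.0, 271.0, 200.0] 2226 [641.0, 117.0, 61.0] [131. 108.  69.]
handle 0.89 [169.0, 163.0, 266.0, 203.0] 2207 [643.0, 115.0, 61.0] [132. 108.  69.]
heart_dish 0.55 [340.0, 215.0, 359.0, 228.0] 216 [533.0, -278.0, 16.0] [172. 174. 173.]
```

View pics/scene.png

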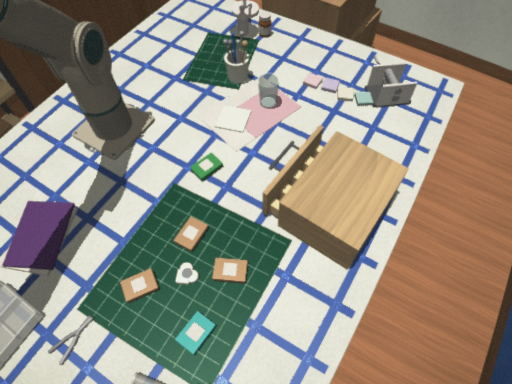

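View pics/top.png

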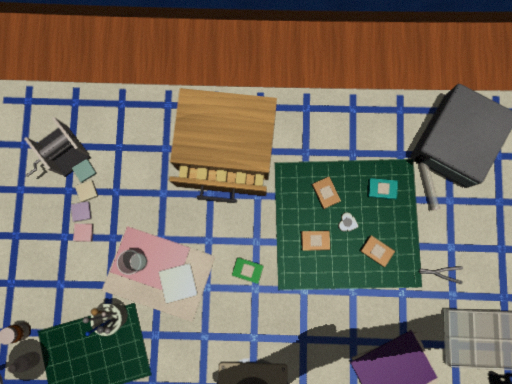

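Three kraft boxes on the mat (top view: 326,192; 316,240; 377,251). The turquoise box (383,188) and the green one (247,270) are look-alikes. The drawer is ajar, with its handle at about (216,196). Next I'll measure the poses.

```bash
cat >> h.py <<'E'
def rect(P):
    (c,wh,a)=cv2.minAreaRect(P[:,:2].astype(np.float32)); a=np.radians(a)
    if wh[0]<wh[1]: wh=wh[::-1]; a+=np.pi/2
    a=(a+np.pi/2)%np.pi-np.pi/2
    return np.round(c,1),np.round(wh,1),round(float(a),3)
def boxes(W,im,zlo=17,zhi=28):
    hsv=cv2.cvtColor(im,cv2.COLOR_RGB2HSV)
    z=W[...,2]; m=((z>zlo)&(z<zhi)).astype(np.uint8)
    n,l,st,_=cv2.connectedComponentsWithStats(m); out=[]
    for i in range(1,n):
        if 200<st[i,4]<9000:
            k=l==i; out.append((st[i,:5].tolist(),rect(W[k]),np.round(np.median(W[k],0)).tolist(),np.median(hsv[k],0).tolist()))
    return out
def go(x,y,z,yaw,base=None):
    "world target -> dx dy dz (cm) spin(deg)"
    T,s=tool() if base is None else (base,None)
    d=T[:3,:3].T@(np.array([x,y,z])-T[:3,3])/10
    y0=np.arctan2(T[1,0],T[0,0]); sp=-np.degrees((yaw-y0+np.pi/2)%np.pi-np.pi/2)
    return np.round(d,2).tolist()+[round(float(sp),1)]
E
python3 - <<'E'
from h import *
for n in('scene','top'):
    W=np.load(n+'.npy'); im=np.load(n+'im.npy')
    for b in boxes(W,im): print(n,b)
    z=W[...,2]; k=(z>128)&(z<140)&(W[...,0]>550)&(W[...,0]<1000)&(W[...,1]>-150)&(W[...,1]<350)
    print('unit',rect(W[k]),np.median(W[k],0)[2])
    k2=(z>96)&(z<113)&(W[...,0]>520)&(W[...,0]<700)&(W[...,1]>-50)&(W[...,1]<250)&(im.sum(2)<200)
    print('handle',k2.sum(),rect(W[k2]) if k2.sum()>5 else 0)
    k3=(z>118)&(z<129)&(W[...,0]>520)&(W[...,0]<680)&(W[...,1]>-100)&(W[...,1]<300)
    print('panel',k3.sum(),rect(W[k3]) if k3.sum()>5 else 0)
E
```

```text
scene ([190, 153, 33, 26, 427], (array([377.7,  22.7]), array([85.7, 57.2]), 1.31), [378.0, 21.0, 21.0], [64.0, 124.0, 158.0])
scene ([2, 201, 72, 69, 3276], (array([ 103.4, -413.8]), array([209.1, 152.7]), -1.07), [108.0, -418.0, 22.0], [140.0, 106.0, 113.0])
scene ([174, 216, 33, 35, 601], (array([ 473.9, -183.2]), array([86.1, 59.6]), -1.536), [475.0, -184.0, 22.0], [15.0, 103.0, 199.0])
scene ([212, 258, 35, 25, 721], (array([ 624.9, -215.6]), array([85.4, 59.7]), 0.454), [626.0, -216.0, 22.0], [15.0, 100.0, 206.0])
scene ([121, 269, 37, 32, 714], (array([ 448.1, -372. ]), array([84.3, 60.1]), 0.991), [449.0, -373.0, 22.0], [15.0, 100.0, 204.0])
scene ([175, 311, 41, 43, 875], (array([ 641.6, -390.3]), array([85.3, 60.2]), 1.498), [643.0, -391.0, 22.0], [86.0, 128.0, 195.0])
unit (array([760.2, 105.8]), array([293.9, 278.9]), 1.486) 134.36023709484869
handle 35 (array([637.1, 132.5]), array([208.8,   1.8]), 1.484)
panel 483 (array([628.8, 108.6]), array([294.6,  69.7]), -1.459)
top ([420, 161, 30, 49, 347], (array([ 662.4, -554.5]), array([152.5,  79.4]), 0.226), [658.0, -530.0, 
[... 315 characters left out ...]
], (array([ 474.9, -180.8]), array([84. , 55.4]), -1.544), [475.0, -182.0, 22.0], [16.0, 119.0, 191.0])
top ([361, 235, 34, 32, 518], (array([ 447.1, -369.6]), array([87.7, 60.5]), 0.996), [447.0, -368.0, 22.0], [16.0, 121.0, 187.0])
top ([232, 257, 32, 26, 493], (array([378.5,  26.1]), array([84.5, 57.6]), 1.298), [378.0, 27.0, 22.0], [63.0, 144.0, 144.0])
top ([351, 331, 87, 53, 2648], (array([ 104.5, -412.3]), array([208.3, 150.7]), -1.09), [118.0, -423.0, 22.0], [145.0, 106.0, 107.0])
unit (array([760.1, 108.1]), array([292.1, 280.6]), 1.492) 134.29598904321415
handle 230 (array([628.3, 115.6]), array([275.7,  96.6]), 1.484)
panel 441 (array([630.8, 113.9]), array([289.8,  97.3]), 1.565)
```

Run:
```python
from h import *
a=-0.083; Ru=np.array([[np.cos(a),np.sin(a)],[-np.sin(a),np.cos(a)]])
for n in('scene','top'):
    W=np.load(n+'.npy'); z=W[...,2]
    k=(z>100)&(W[...,0]>500)&(W[...,0]<950)&(W[...,1]>-100)&(W[...,1]<300)
    P=W[k]; 
    q=P[:,:2]@Ru.T; zz=P[:,2]
    b=zz>131.5
    print(n,'board y',np.percentile(q[b,1],[.3,99.7]).round(1),'x',np.percentile(q[b,0],[.3,1,2,5,50,99.7]).round(1))
    mid=(abs(q[:,1]-(-1+ np.median(q[b,1])))<100)
    for lo in range(520,690,4):
        s=mid&(q[:,0]>=lo)&(q[:,0]<lo+4)
        if s.sum()>3: print(lo,s.sum(),zz[s].max().round(1),np.median(zz[s]).round(1),q[s,1].min().round(),q[s,1].max().round(),end=' | ')
    print()
```

```text
scene board y [ 23.2 311.7] x [663.9 665.8 668.3 675.6 781.4 887.6]
568 21 112.4 110.3 112.0 209.0 | 572 51 114.4 110.4 107.0 222.0 | 576 61 114.0 108.3 108.0 221.0 | 580 9 110.6 107.6 117.0 217.0 | 584 8 110.4 108.6 119.0 215.0 | 588 8 111.6 107.8 116.0 216.0 | 592 7 111.9 107.6 118.0 213.0 | 596 8 111.6 108.1 118.0 214.0 | 600 4 110.8 109.9 121.0 213.0 | 608 53 130.7 127.2 55.0 247.0 | 612 85 130.7 127.6 49.0 249.0 | 616 95 131.5 127.6 51.0 248.0 | 620 199 131.6 121.0 51.0 247.0 | 624 79 130.5 114.4 54.0 248.0 | 660 21 136.3 134.1 51.0 243.0 | 664 84 138.1 135.0 49.0 246.0 | 668 102 138.3 134.3 51.0 248.0 | 672 87 137.6 134.6 51.0 248.0 | 676 96 138.5 134.4 50.0 248.0 | 680 94 138.3 134.3 50.0 248.0 | 684 94 137.9 134.4 50.0 247.0 | 688 93 137.7 134.2 50.0 247.0 | 
top board y [ 25.6 314.1] x [619.8 663.9 666.  672.5 773.2 887. ]
568 54 118.1 108.8 111.0 227.0 | 572 54 118.6 110.3 111.0 225.0 | 576 42 115.6 109.2 111.0 227.0 | 580 7 112.7 108.3 121.0 219.0 | 584 8 113.0 108.5 119.0 219.0 | 588 6 111.2 108.1 119.0 216.0 | 592 7 111.8 110.2 119.0 217.0 | 596 7 113.1 109.8 120.0 218.0 | 600 8 115.4 108.4 120.0 218.0 | 604 7 110.8 108.3 121.0 219.0 | 608 155 135.2 123.6 70.0 269.0 | 612 91 132.9 127.6 71.0 268.0 | 616 93 133.3 127.9 71.0 268.0 | 620 85 133.1 126.9 72.0 269.0 | 660 60 142.4 130.8 73.0 266.0 | 664 104 141.3 134.3 70.0 269.0 | 668 84 140.0 134.6 71.0 268.0 | 672 91 139.8 134.1 72.0 268.0 | 676 102 140.2 134.1 72.0 268.0 | 680 90 141.5 134.7 73.0 269.0 | 684 93 139.6 134.4 70.0 267.0 | 688 91 140.7 134.4 71.0 268.0 |
```

```bash
cat >> h.py <<'E'
A=-0.083; CA,SA=np.cos(A),np.sin(A)
def U(ux,uy): # unit frame -> world xy
    return 659.2+CA*ux-SA*uy,114.3+SA*ux+CA*uy
E
python3 - <<'E'
from h import *
print(U(-74,0)); print(go(585.5,120.4,200,A+np.pi/2))
E
```

```text
(np.float64(585.4547467037751), np.float64(120.43495038901))
[59.7, -62.01, 5.63, -70.8]
```

play_rows([
  [0.7,59.7,-62,5.6,-70.8],
  [0.7,59.7,-62,5.6,-70.8],
  [0.7,59.7,-62,5.6,-70.8],
  [0.7,59.7,-62,5.6,-70.8],
  [0.7,59.7,-62,5.6,-70.8],
  [0.7,59.7,-62,5.6,-70.8],
  [0.7,59.7,-62,5.6,-70.8],
  [0.7,59.7,-62,5.6,-70.8],
  [0.7,59.7,-62,5.6,-70.8],
  [0.7,59.7,-62,5.6,-70.8],
])

```text
clock: 1.7
eef_pos: [408.6, -193.3, 224.1]
tool_rot: [3.14, 0.0, 1.489]
force: [1.1, -0.9, -0.2]
width: 25.8
gripper_force: 0.0
```

Run:
```python
from h import *
print(tool()[1]); print(go(585.5,120.4,200,A+np.pi/2))
```

```text
{'clock': 1.7, 'qpos': array([ 0.62248706,  0.41362637, -0.33003852,  2.07830013,  0.2089874 ,
        0.67924557,  0.07291348]), 'qd': array([-1.11521261e+00,  7.11581495e-02,  6.26289915e-03, -4.02515387e-04,
        5.22028337e-02, -7.98394037e-02, -1.16438462e+00]), 'tau': array([  5.74428499, -40.51049352,  -2.52205364, -12.6494962 ,
        -0.09037677,   0.36318521,   1.40969485]), 'eef_pos': array([ 408.63618989, -193.33589485,  224.1010903 ]), 'tool_rot': array([3.14047084e+00, 3.48561520e-04, 1.48856469e+00]), 'force': array([ 1.06986706, -0.85139487, -0.16487891]), 'torque': array([-0.03241   , -0.10790466, -0.01941303]), 'gripper_force': 0.0, 'width': 25.80598071382941}
[32.72, 15.05, 2.42, 0.0]
```

play_rows([
  [0.7,32.7,15,2.4,0],
  [0.7,32.7,15,2.4,0],
  [0.7,32.7,15,2.4,0],
  [0.7,32.7,15,2.4,0],
  [0.7,32.7,15,2.4,0],
  [0.7,32.7,15,2.4,0],
  [0.7,32.7,15,2.4,0],
  [0.7,32.7,15,2.4,0],
  [0.7,32.7,15,2.4,0],
  [0.7,32.7,15,2.4,0],
])

```text
clock: 2.7
eef_pos: [583.5, 117.0, 199.6]
tool_rot: [-3.141, 0.002, 1.487]
force: [0.0, -1.1, -0.6]
width: 25.5
gripper_force: 0.0
```

Run:
```python
from h import *
print(go(585.5,120.4,111,A+np.pi/2))
im,d,c,E=cam('wrist'); save('w1',im); W=cloud(d,c,E); z=W[...,2]
P=W[(z>90)&(z<118)&(im.sum(2)<220)]; q=np.c_[P[:,0]*CA+P[:,1]*SA,-P[:,0]*SA+P[:,1]*CA]
print(len(P),np.percentile(q[:,0],[5,50,95]),np.percentile(q[:,1],[5,50,95]),'tcp',tool()[0][:2,3])
```

```text
[0.38, 0.18, 8.86, -0.0]
3836 [567.61839862 590.41452337 606.4364899 ] [148.4534375  210.42620305 279.63002358] tcp [583.54938204 116.22335056]
```

View pics/w1.png

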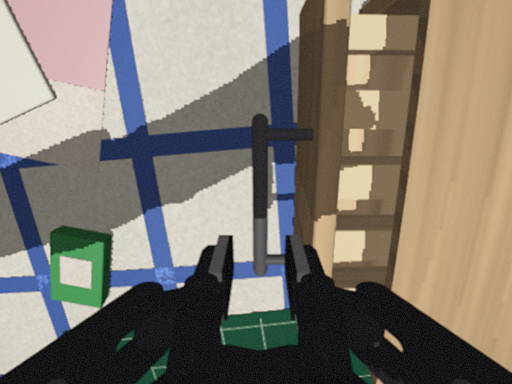

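play_rows([
  [0.7,0.3,0.2,5,0],
  [0.7,0.3,0.2,8.9,0],
  [0.7,0.3,0.2,8.9,0],
  [1,0.3,0.2,8.9,0],
  [1,0.3,0.2,8.9,0],
  [1,0.3,0.2,8.9,0],
  [1,0.3,-2,8.9,0],
  [1,0.3,-4.5,8.9,0],
  [1,0.3,-7,8.9,0],
  [1,0.3,-7,8.9,0],
])

```text
clock: 3.75
eef_pos: [510.1, 125.2, 111.2]
tool_rot: [-3.136, 0.005, 1.489]
force: [-0.3, -5.0, 3.7]
width: 8.7
gripper_force: 60.6
```

play_rows([
  [1,0,-2,0,0],
  [1,0,-4,0,0],
  [1,0,-5,0,0],
  [1,0,-5.6,0,0],
  [1,0,-5.6,0,0],
])

```text
clock: 4.25
eef_pos: [463.8, 128.9, 111.3]
tool_rot: [3.133, 0.001, 1.484]
force: [12.6, -9.5, -9.0]
width: 8.6
gripper_force: 60.1
```

Run:
```python
from h import *
T,s=tool(); p=T[:2,3]-[659.2,114.3]; print('open',-(p[0]*CA+p[1]*SA)-35, -p[0]*SA+p[1]*CA, s['force'],s['width'])
```

```text
open 160.95047171236868 -1.645290117856689 [12.55888339 -9.51735823 -9.00966426] 8.633241737555545
```

play_rows([
  [1,0,-0.3,0,0],
  [1,0,-0.4,0,0],
  [1,0,-0.4,0,0],
  [1,0,0,0,0],
  [0.65,0,0,0,0],
  [0.65,0,0,0,0],
  [0.65,0,0,-4,0],
  [0.65,0,0,-9,0],
  [0.3,0,0,-14,0],
  [0.3,0,0,-14,0],
])

```text
clock: 5.25
eef_pos: [461.4, 134.3, 256.7]
tool_rot: [3.131, -0.005, 1.49]
force: [1.5, 0.0, -0.5]
width: 57.9
gripper_force: 0.0
```

Run:
```python
from h import *
for n in('scene','top'):
    im,d,c,E=cam(n); W=cloud(d,c,E); z=W[...,2]; save(n+'2',im)
    q0=W[...,0]*CA+W[...,1]*SA; q1=-W[...,0]*SA+W[...,1]*CA
    for b in boxes(W,im):
        if 10<b[3][0]<20: print(n,b[1:])
    k=(z>122)&(z<132)&(q0<560)&(q0>450)&(q1>25)&(q1<310); print('panel',k.sum(),np.percentile(q0[k],[2,50,98]) , np.percentile(q1[k],[1,99]))
print(tool()[0][:3,3])
```

```text
scene ((array([ 473.7, -182.7]), array([86.3, 60. ]), -1.516), [475.0, -184.0, 23.0], [15.0, 103.0, 200.0])
scene ((array([ 624.5, -215.2]), array([85.8, 60. ]), 0.457), [625.0, -216.0, 22.0], [15.0, 100.0, 206.0])
scene ((array([ 448.6, -372.5]), array([83.9, 60.9]), 1.01), [449.0, -373.0, 22.0], [15.0, 100.0, 205.0])
panel 446 [489.15454502 497.35909142 503.94856301] [ 26.42111382 304.01990322]
top ((array([622.1, 150.6]), array([145.5,  26. ]), -0.07), [622.0, 150.0, 20.0], [19.0, 123.0, 199.0])
top ((array([605.7,  91.1]), array([172.4,  27.8]), -0.084), [604.0, 91.0, 20.0], [18.0, 126.0, 195.0])
top ((array([600.9,  30.3]), array([171.5,  28.7]), -0.082), [600.0, 30.0, 20.0], [18.0, 126.0, 197.0])
top ((array([ 625.7, -212.2]), array([85. , 57.9]), 0.467), [625.0, -212.0, 22.0], [15.0, 125.0, 187.0])
top ((array([ 474.9, -180.9]), array([84.2, 55.4]), -1.541), [475.0, -179.0, 22.0], [16.0, 118.0, 198.0])
top ((array([ 446.6, -369.7]), array([89.1, 59.4]), 0.986), [446.0, -368.0, 22.0], [16.0, 120.0, 194.0])
panel 259 [488.67273006 496.24342381 503.32952373] [ 27.47125181 305.45692184]
[458.61816897 132.54702354 251.99435917]
```

Run:
```python
from h import *
print(ctrl.finger_overhang, tool()[1]['width'])
im,d,c,E=cam('wrist'); save('w2',im)
W=cloud(d,c,np.array(c['mount'])); k=(d>0)&(W[...,2]<60)
for sgn in(-1,1):
    P=W[k&(W[...,1]*sgn>15)&(W[...,1]*sgn<70)&(abs(W[...,0])<40)]; print(len(P), 'z tip',np.percentile(P[:,2],[90,99,99.9]))
    t=P[P[:,2]>np.percentile(P[:,2],99)-4]; print(t.min(0).round(1),t.max(0).round(1))
print(np.round(c['mount'],2).tolist())
b=go(625,-214,120,0.456); print(b, go(625,-214,120,0.456+np.pi))
```

```text
25.0 59.849836004836924
15884 z tip [-12.31536244  12.34480115  17.33533068]
[-10.9 -44.1   8.3] [ 11.5 -30.3  19.4]
15379 z tip [-11.94611794  12.42927485  17.55660479]
[-10.8  28.7   8.5] [11.8 42.6 19.2]
[[-0.0, -0.95, -0.3, 76.67], [1.0, -0.0, -0.0, -0.83], [-0.0, -0.3, 0.95, -118.63], [0.0, 0.0, 0.0, 1.0]]
[-33.13, 19.49, 13.07, 59.2] [-33.13, 19.49, 13.07, 59.2]
```

play_rows([
  [0.15,-33.1,19.5,13.1,59.2],
  [0.15,-33.1,19.5,13.1,59.2],
  [0.15,-33.1,19.5,13.1,59.2],
  [0.15,-33.1,19.5,13.1,59.2],
  [0.15,-33.1,19.5,13.1,59.2],
  [0.15,-33.1,19.5,13.1,59.2],
  [0.15,-33.1,19.5,13.1,59.2],
  [0.15,-33.1,19.5,13.1,59.2],
  [0.15,-33.1,19.5,13.1,59.2],
  [0.15,-33.1,19.5,13.1,59.2],
])

```text
clock: 6.4
eef_pos: [623.8, -215.0, 116.4]
tool_rot: [-3.138, 0.005, 0.453]
force: [-0.2, 0.2, 0.0]
width: 72.1
gripper_force: 0.0
```

```bash
cat >> h.py <<'E'
def near(name='w',zlo=17,zhi=28,sv=None):
    T,s=tool(); im,d,c,E=cam('wrist'); W=cloud(d,c,E)
    if sv: save(sv,im)
    t=T[:3,:3].T; V=(W-T[:3,3])@T[:3,:3]
    for b in boxes(W,im,zlo,zhi):
        print(b[0],b[1],b[3])
    print('tcp',T[:3,3].round(1),'yaw',round(float(np.arctan2(T[1,0],T[0,0])),3),'w',s['width'])
E
python3 -c "
from h import *
near(sv='w3')"
```

```text
[18, 0, 24, 34, 424] (array([671.6, -32.9]), array([21.6,  2.9]), -0.089) [16.0, 101.0, 91.0]
[403, 221, 109, 100, 6093] (array([ 639.6, -389.7]), array([87.1, 58.3]), 1.508) [88.0, 137.0, 171.0]
[248, 297, 65, 50, 1275] (array([ 529.9, -278.2]), array([53.3, 48.6]), -0.802) [26.0, 14.0, 222.0]
[168, 314, 39, 44, 993] (array([ 486. , -208.7]), array([35.8, 31.8]), 0.047) [15.0, 99.0, 188.0]
tcp [ 623.8 -215.   116.4] yaw 0.453 w 72.09807887180935
```

View pics/w3.png

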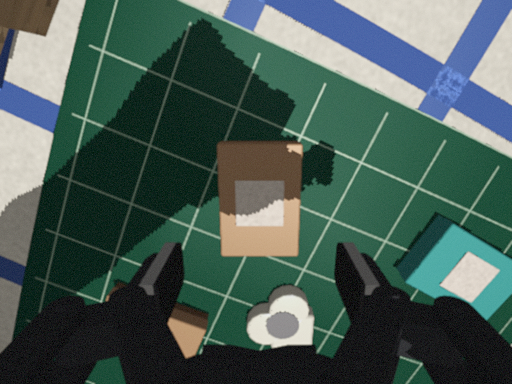

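```bash
sed -i 's/<9000/<25000/' h.py; python3 -c "
from h import *
near()"
```

```text
[24, 0, 25, 35, 433] (array([672.6, -33.2]), array([24. ,  3.2]), -0.116) [16.0, 102.0, 91.0]
[220, 144, 85, 114, 9110] (array([ 622.6, -214.6]), array([85.9, 58.2]), 0.453) [15.0, 88.0, 120.0]
[404, 223, 108, 99, 5933] (array([ 639.4, -389.9]), array([87.3, 58.7]), 1.509) [88.0, 137.0, 171.0]
[250, 296, 65, 52, 1237] (array([ 533.6, -276.9]), array([54.8, 50.5]), -0.984) [26.0, 14.0, 221.0]
[168, 313, 41, 45, 1067] (array([ 486. , -207.9]), array([35.1, 33.9]), 0.053) [15.0, 98.0, 188.0]
tcp [ 624.3 -212.8  117.5] yaw 0.455 w 72.73078612542032
```

play_rows([
  [0.15,-0.2,0.1,4.5,0],
  [0.15,-0.2,0.1,8.8,0],
  [0.15,-0.2,0.1,8.8,0],
  [0.5,-0.2,0.1,8.8,0],
  [0.5,-0.2,0.1,8.8,0],
  [0.5,-0.2,0.1,8.8,0],
  [0.5,-0.2,0.1,4,0],
  [0.5,-0.2,0.1,-1,0],
  [0.5,-0.2,0.1,-5,0],
  [0.5,-0.2,0.1,-8,0],
])

```text
clock: 7.5
eef_pos: [626.1, -216.1, 205.2]
tool_rot: [3.137, -0.005, 0.455]
force: [-0.1, -0.8, -1.0]
width: 56.5
gripper_force: 65.4
```

Run:
```python
from h import *
T,s=tool(); print(s['force'],s['width'],s['gripper_force'])
# edge: unit y=-145 ; work at ux=90
d=35
for d,z in((60,190),(35,170)): x,y=U(90,-144-d); print(x,y,go(x,y,z,A+np.pi/2))
```

```text
[-0.1138965  -0.81485041 -0.99751326] 56.46752618660071 65.3855288028717
731.9776069905704 -96.45915145190276 [14.76, -6.1, 1.57, -59.2]
734.050225365236 -71.5452145275024 [16.03, -8.26, 3.57, -59.2]
```

play_rows([
  [0.5,14.8,-6.1,1.5,-59.2],
  [0.5,14.8,-6.1,1.5,-59.2],
  [0.5,14.8,-6.1,1.5,-59.2],
  [0.5,14.8,-6.1,1.5,-59.2],
  [0.5,14.8,-6.1,1.5,-59.2],
  [0.5,14.8,-6.1,1.5,-59.2],
  [0.5,14.8,-6.1,1.5,-59.2],
  [0.5,14.8,-6.1,1.5,-59.2],
  [0.5,14.8,-6.1,1.5,-59.2],
  [0.5,14.8,-6.1,1.5,-59.2],
])

```text
clock: 8.5
eef_pos: [730.9, -95.8, 185.7]
tool_rot: [3.141, 0.0, 1.486]
force: [-0.6, 0.3, -0.6]
width: 56.1
gripper_force: 65.4
```

Run:
```python
from h import *
im,d,c,E=cam('wrist'); save('w4',im); T,s=tool(); W=cloud(d,c,E); V=(W-T[:3,3])@T[:3,:3]; z=W[...,2]
print(T[:3,3].round(1), np.arctan2(T[1,0],T[0,0]),s['width'],s['force'].round(1))
b=(z>128)&(z<140)&(abs(V[...,1])<100); e=V[b]; 
for lo in range(-90,90,30):
    k=(e[:,1]>lo)&(e[:,1]<lo+30); 
    if k.sum()>20: print(lo,k.sum(),np.percentile(e[k,0],[0.5,1,2,5]).round(1), np.median(e[k,2]).round(1))
k=(abs(V[...,1])<24)&(V[...,2]>-10)&(V[...,2]<40)&(V[...,0]<70); print('box',k.sum(),V[k].min(0),V[k].max(0)); v=V[k]; print(np.polyfit(v[:,0],v[:,2],1))
```

```text
[730.8 -95.8 185.5] 1.486770223669581 56.44536692985676 [ 0.2  0.3 -0.8]
-90 3849 [57.8 58.3 58.9 61. ] 50.4
-60 7680 [57.8 58.2 58.8 61.2] 50.4
-30 7726 [58.1 58.6 59.1 61.2] 50.4
0 7653 [58.  58.5 59.1 61.2] 50.4
30 7619 [58.1 58.6 59.2 61.2] 50.5
60 7479 [58.2 58.7 59.3 61.4] 50.5
box 17763 [-43.69113897 -23.9980044    7.59992343] [41.85902819 23.99472452 33.75706388]
[ 0.03291436 10.44500209]
```

View pics/w4.png

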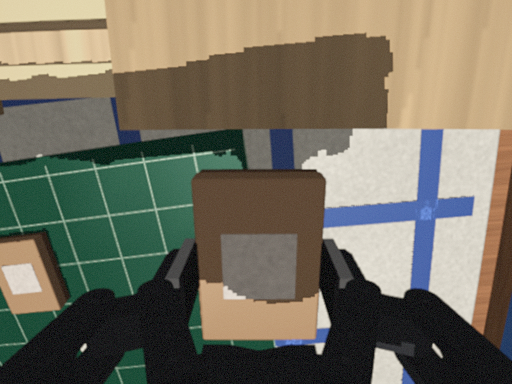

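Run:
```python
from h import *
im,d,c,E=cam('wrist'); V=cloud(d,c,np.array(c['mount']))
for lo in range(-80,20,10):
    k=(V[...,2]>lo)&(V[...,2]<lo+10)&(V[...,0]<70)&(abs(V[...,1])>28)
    if k.sum()>9: v=V[k]; print(lo,k.sum(),np.percentile(v[:,0],[1,50,99,100]).round(1),v[:,1].min().round(),v[:,1].max().round())
```

```text
-70 1326 [ 8.7 12.1 13.4 13.9] -65.0 62.0
-60 4878 [ 0.2 11.8 17.7 18.6] -66.0 64.0
-50 4222 [-10.7  11.7  17.6  18.5] -65.0 63.0
-40 8109 [-10.9   5.2  13.8  14.5] -63.0 61.0
-30 2064 [ 6.  12.  14.1 14.5] -60.0 59.0
-20 1151 [-9.1  8.6 12.2 12.5] -42.0 41.0
-10 976 [-9.7  7.6 12.  12.2] -43.0 41.0
0 835 [-24.7   7.7  36.6  41.2] -43.0 41.0
10 630 [-41.4  10.9  41.3  41.5] -42.0 40.0
```

play_rows([
  [0.5,2.2,0,1.0,0],
  [0.5,2.2,0,1.7,0],
  [0.5,2.1,0,2.3,0],
  [0.5,2.0,0,2.8,0],
  [0.5,1.9,0,3.3,0],
  [0.5,1.9,0,3.7,0],
  [0.5,1.9,0,3.7,0],
])

```text
clock: 9.3
eef_pos: [732.7, -79.2, 150.4]
tool_rot: [3.14, 0.002, 1.487]
force: [-4.0, -1.7, 11.8]
width: 56.2
gripper_force: 70.7
```

```bash
cat >> h.py <<'E'
def held(sv=None):
    im,d,c,E=cam('wrist'); T,s=tool(); V=cloud(d,c,np.array(c['mount']))
    if sv: save(sv,im)
    k=(abs(V[...,1])<20)&(V[...,2]>-45)&(V[...,2]<60)&(V[...,0]<30)&(V[...,0]>-50); v=V[k]
    print(T[:3,3].round(1),s['width'].round(1),s['gripper_force'].round(1),s['force'].round(1))
    for lo in range(-45,60,7):
        q=v[(v[:,2]>=lo)&(v[:,2]<lo+7)]
        if len(q)>15: print(lo,len(q),np.percentile(q[:,0],[2,50,98]).round(1),end=' | ')
    print()
E
python3 -c "
from h import *
held('w5')"
```

```text
Traceback (most recent call last):
  File "h.py", line 51, in held
    print(T[:3,3].round(1),s['width'].round(1),s['gripper_force'].round(1),s['force'].round(1))
                           ^^^^^^^^^^^^^^^^
AttributeError: 'float' object has no attribute 'round'
```

View pics/w5.png

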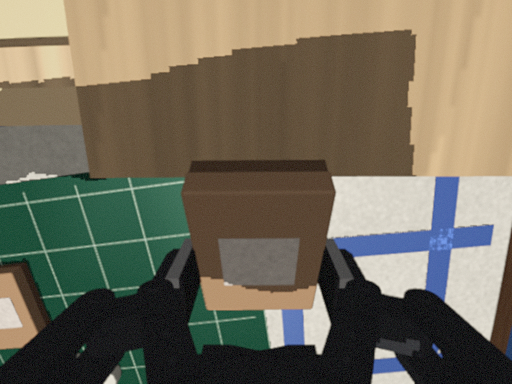

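play_rows([
  [0.5,0.1,0,0.7,0],
  [0.5,0.2,0,1.3,0],
  [0.5,0.5,0,1.9,0],
  [0.5,0.8,0,2.5,0],
  [0.5,1.2,0,3.0,0],
  [0.5,1.7,0,3.4,0],
  [0.5,2.1,0,3.6,0],
  [0.5,2.1,0,3.6,0],
])

```text
clock: 10.15
eef_pos: [733.3, -72.1, 113.7]
tool_rot: [3.141, 0.02, 1.48]
force: [-3.8, -20.1, 10.5]
width: 56.4
gripper_force: 104.0
```

```bash
sed -i "s/s\['width'\].round(1),s\['gripper_force'\].round(1)/s['width'],s['gripper_force']/" h.py; python3 -c "
from h import *
held('w6')"
```

```text
[733.3 -72.  113.6] 56.366884112295516 104.03822779655457 [ -4.9 -20.1  10.1]
-45 67 [16.9 17.9 20.3] | -38 6341 [16.5 23.5 29.7] | -31 20 [27.4 29.5 29.9] |
```

View pics/w6.png

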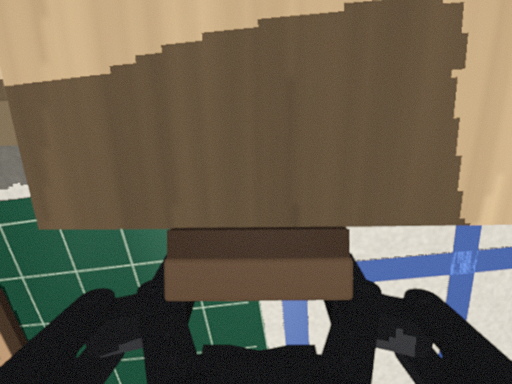

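play_rows([
  [0.5,-0.3,0,-0.5,0],
  [0.5,-0.3,0,-1.0,0],
  [0.5,-0.2,0,-1.0,0],
  [0.5,0.1,0,-1.0,0],
  [0.5,0.3,0,-1.0,0],
  [0.5,0.3,0,-1.0,0],
])

```text
clock: 10.8
eef_pos: [732.6, -69.3, 122.0]
tool_rot: [-3.14, 0.02, 1.48]
force: [-4.3, -20.3, 4.1]
width: 56.2
gripper_force: 102.8
```

```bash
python3 -c "
from h import *
held('w7')
print(tool()[1]['qpos'],tool()[1]['tool_rot'])"
```

```text
[732.6 -69.3 122. ] 55.91830308724662 102.81892418861389 [ -3.4 -20.5   4.1]
-45 49 [17.3 18.2 19.8] | -38 6238 [16.7 23.6 29.7] | -31 20 [28.3 29.5 29.9] | 
[ 0.1737866   0.90744991 -0.25120909  1.34132799  0.2721333   0.92956857
 -0.2397623 ] [-3.13998647  0.02013497  1.48003982]
```

play_rows([
  [0.4,0.2,0,0,0],
  [0.37,0.4,0,0,0],
  [0.37,0.4,0,0,0],
  [0.37,0.4,0,0,0],
])

```text
clock: 11.25
eef_pos: [732.6, -69.2, 122.1]
tool_rot: [-3.14, 0.025, 1.478]
force: [-5.3, -24.9, 5.1]
width: 56.3
gripper_force: 103.2
```

```bash
python3 -c "
from h import *
held('w8')"
```

```text
[732.6 -69.2 122. ] 55.95303458536027 103.20042014122009 [ -4.9 -25.3   5.1]
-45 36 [17.2 17.9 20. ] | -38 6294 [16.6 23.6 29.7] | -31 31 [27.5 29.4 30. ] |
```

Run:
```python
from h import *
im,d,c,E=cam('wrist'); V=cloud(d,c,np.array(c['mount']))
k=(abs(V[...,1])<20)&(V[...,2]>-60)&(V[...,2]<40)&(V[...,0]<75)&(V[...,0]>-50)
col=250
for r in range(180,330,5):
    if k[r,col]: print(r,V[r,col].round(1).tolist(),im[r,col].tolist())
```

```text
180 [47.7, -3.9, -14.5] [105, 84, 64]
185 [45.8, -3.9, -14.3] [104, 86, 62]
190 [43.8, -3.9, -13.5] [105, 89, 65]
195 [42.2, -3.9, -14.4] [99, 79, 58]
200 [40.2, -3.9, -13.8] [96, 80, 53]
205 [38.0, -4.0, -12.9] [100, 82, 62]
210 [36.7, -4.0, -14.3] [100, 84, 63]
215 [34.6, -4.0, -13.8] [104, 85, 62]
220 [32.4, -4.0, -13.2] [102, 85, 62]
225 [32.0, -3.9, -16.7] [47, 36, 24]
230 [35.9, -3.6, -29.5] [72, 56, 44]
235 [34.7, -3.6, -30.5] [72, 56, 45]
240 [33.3, -3.6, -31.0] [75, 62, 48]
245 [31.6, -3.6, -31.0] [75, 60, 48]
250 [31.0, -3.5, -33.1] [74, 58, 50]
255 [29.4, -3.5, -33.2] [67, 55, 42]
260 [27.9, -3.5, -33.7] [99, 77, 56]
265 [26.1, -3.6, -33.5] [107, 85, 66]
270 [25.2, -3.5, -34.9] [104, 83, 64]
275 [22.9, -3.6, -34.0] [101, 81, 61]
280 [22.0, -3.5, -35.3] [103, 77, 57]
285 [21.1, -3.5, -36.7] [103, 79, 60]
290 [19.7, -3.5, -37.1] [100, 78, 59]
295 [17.5, -3.6, -36.4] [104, 81, 64]
```

View pics/w8.png

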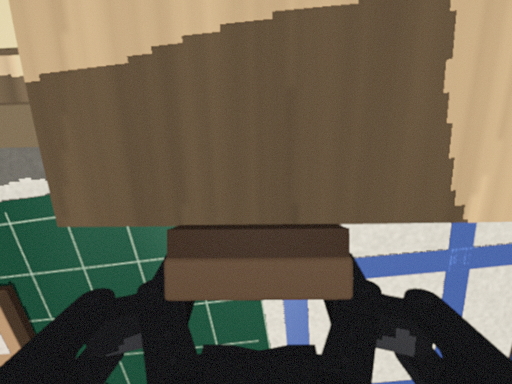

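play_rows([
  [0.35,-0.3,0,0,0],
  [0.35,-0.3,0,0,0],
])

```text
clock: 11.55
eef_pos: [732.6, -69.3, 121.9]
tool_rot: [-3.14, 0.021, 1.479]
force: [-3.9, -21.3, 3.9]
width: 56.2
gripper_force: 102.9
```

play_rows([
  [0.34,0,0,0,0],
  [0.34,0,0,0,0],
])

```text
clock: 11.75
eef_pos: [732.6, -69.3, 121.9]
tool_rot: [-3.14, 0.021, 1.479]
force: [-3.3, -21.5, 2.9]
width: 56.3
gripper_force: 79.3
```

play_rows([
  [0.335,0,0,0,0],
  [0.335,0,0,0,0],
])

```text
clock: 11.95
eef_pos: [732.6, -69.3, 121.7]
tool_rot: [-3.14, 0.021, 1.479]
force: [-3.2, -21.4, 2.7]
width: 57.1
gripper_force: 58.8
```

play_rows([
  [0.331,0,0,0,0],
  [0.331,0,0,0,0],
])

```text
clock: 12.15
eef_pos: [732.6, -69.2, 121.6]
tool_rot: [-3.14, 0.021, 1.479]
force: [-3.5, -20.7, 2.9]
width: 57.2
gripper_force: 42.6
```

play_rows([
  [0.328,0,0,0,0],
  [0.328,0,0,0,0],
])

```text
clock: 12.35
eef_pos: [732.7, -69.1, 121.5]
tool_rot: [-3.14, 0.021, 1.479]
force: [-2.8, -19.6, 0.7]
width: 57.3
gripper_force: 30.3
```

play_rows([
  [0.326,0,0,0,0],
  [0.326,0,0,0,0],
])

```text
clock: 12.55
eef_pos: [732.6, -68.6, 121.1]
tool_rot: [-3.14, 0.02, 1.48]
force: [-1.8, -20.3, -0.5]
width: 57.8
gripper_force: 22.2
```

```bash
cat >> h.py <<'E'
def face():
    im,d,c,E=cam('wrist'); T,s=tool(); V=cloud(d,c,np.array(c['mount']))
    P=V[(abs(V[...,1])<20)&(V[...,2]>-60)&(V[...,2]<-18)&(V[...,0]<75)&(V[...,0]>-30)]
    p=np.polyfit(P[:,0],P[:,2],1); th=90-np.degrees(np.arctan(p[0]))
    print('x',np.percentile(P[:,0],[1,99]).round(1),'z',np.percentile(P[:,2],[1,50,99]).round(1),'tilt',th.round(1),'tcp',T[:3,3].round(1),'F',s['force'].round(1),s['width'],s['gripper_force'],'rot',s['tool_rot'].round(3))
E
python3 -c "
from h import *
face()"
```

```text
x [ 9.6 35.3] z [-59.7 -36.2 -21.3] tilt 42.8 tcp [732.6 -68.5 121.2] F [ -1.7 -20.7   0.6] 57.90700770372596 22.247529923915863 rot [-3.14  0.02  1.48]
```

Run:
```python
from h import *
im,d,c,E=cam('wrist'); V=cloud(d,c,np.array(c['mount'])); save('w9',im[170:,100:420].repeat(2,0).repeat(2,1))
for lo in range(-75,0,6):
    for hi in (1,-1):
        k=(V[...,2]>lo)&(V[...,2]<lo+6)&(V[...,0]<19)&(V[...,1]*hi>0)&(V[...,1]*hi<60)
        if k.sum()>9: v=V[k]; print(lo,hi,k.sum(),'|y|',np.percentile(hi*v[:,1],[1,50,99]).round(1),'x',np.percentile(v[:,0],[1,99]).round(1))
```

```text
-69 1 1024 |y| [11.1 19.7 58.3] x [11.6 18.9]
-69 -1 994 |y| [13.2 21.3 59.4] x [11.8 18.9]
-63 1 2937 |y| [ 0.4 20.7 59.5] x [ 6.7 18.1]
-63 -1 2958 |y| [ 0.4 20.9 59.7] x [ 6.6 18.1]
-57 1 2895 |y| [ 0.7 25.3 59.6] x [ 0.8 17.9]
-57 -1 2904 |y| [ 0.6 25.8 59.4] x [ 0.6 18. ]
-51 1 1878 |y| [ 2.2 30.9 59.7] x [-8. 18.]
-51 -1 1783 |y| [ 2.5 31.3 59.6] x [-7.9 18. ]
-45 1 1365 |y| [21.5 51.4 59.6] x [-11.4  17.2]
-45 -1 1287 |y| [22.9 52.7 59.9] x [-11.2  17.3]
-39 1 4208 |y| [ 1.  45.2 59.3] x [-10.2  18.9]
-39 -1 4204 |y| [ 1.1 45.9 59.3] x [-10.1  18.9]
-33 1 1115 |y| [30.1 43.2 59.1] x [-10.5  14. ]
-33 -1 1089 |y| [32.4 44.9 59.8] x [-10.6  14.1]
-27 1 415 |y| [32.  40.9 56.1] x [ 6.5 14. ]
-27 -1 406 |y| [33.8 42.7 56.9] x [ 6.5 14.4]
-21 1 107 |y| [27.8 28.5 38.8] x [-10.1  12.5]
-21 -1 97 |y| [29.5 30.2 40.9] x [-10.   12.7]
-15 1 103 |y| [27.8 28.2 41. ] x [-11.    7.9]
-15 -1 109 |y| [29.4 38.3 43.2] x [-10.8   7.9]
-9 1 93 |y| [27.8 39.3 41.7] x [-10.5   7.8]
-9 -1 78 |y| [29.5 41.1 43.3] x [-11.3   7.8]
-3 1 49 |y| [38.9 40.4 41.7] x [6.3 7.9]
-3 -1 41 |y| [40.7 42.  43.2] x [6.6 8.1]
```

View pics/w9.png

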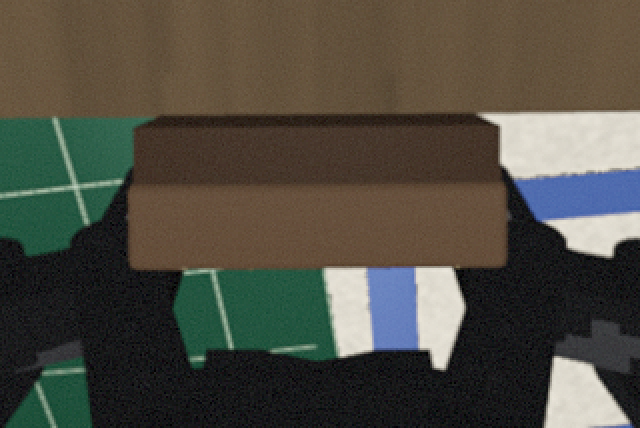

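Run:
```python
from h import *
x,y=U(-75,-90); print(go(x,y,205,A+np.pi/2),tool()[0][:3,3])
```

```text
[8.31, -16.42, -8.52, -0.5] [732.62577103 -68.51937597 121.16628417]
```

play_rows([
  [0.335,-2,0,0,0],
  [0.335,-4,0,-1,0],
  [0.335,-4,0,-5,0],
  [0.335,-4,0,-9,0],
  [0.335,-4,-3,-10,0],
  [0.335,-2,-7,-10,0],
  [0.335,2,-10,-10,0],
  [0.335,4,-13,-10,0],
  [0.335,6.5,-16.4,-9,0],
  [0.335,6.5,-16.4,-9,0],
])

```text
clock: 13.65
eef_pos: [570.8, 31.3, 211.8]
tool_rot: [-3.135, -0.002, 1.496]
force: [0.9, -0.6, -1.1]
width: 57.3
gripper_force: 35.4
```

```bash
cat >> h.py <<'E'
def ribs(sv=None):
    T,s=tool(); im,d,c,E=cam('wrist'); W=cloud(d,c,E)
    if sv: save(sv,im)
    V=(W-T[:3,3])@T[:3,:3]; ux=(W[...,0]-659.2)*CA+(W[...,1]-114.3)*SA; uy=-(W[...,0]-659.2)*SA+(W[...,1]-114.3)*CA
    k=(ux>-135)&(ux<0)&(W[...,2]>52)&(W[...,2]<66)
    h,e=np.histogram(uy[k],bins=np.arange(-150,151,2.0)); print('rib uy:',[(e[i]+1,int(h[i])) for i in range(len(h)) if h[i]>30])
    k=(ux>-200)&(ux<-120)&(W[...,2]>120)&(W[...,2]<132)&(abs(uy)<100); 
    if k.sum()>50: print('panel ux',np.percentile(ux[k],[2,98]))
    p=T[:2,3]-[659.2,114.3]; print('tcp u',(p[0]*CA+p[1]*SA).round(1),(-p[0]*SA+p[1]*CA).round(1),T[2,3].round(1),'w',s['width'],s['gripper_force'],'yaw',s['tool_rot'][2])
    return im,V
E
python3 - <<'E'
from h import *
im,V=ribs('w10')
col=256
for r in range(150,384,8):
    if abs(V[r,col,1])<20 and V[r,col,2]<70: print(r,V[r,col].round(1).tolist())
E
```

```text
rib uy: [(np.float64(-129.0), 33), (np.float64(-127.0), 46), (np.float64(-125.0), 55), (np.float64(-123.0), 67), (np.float64(-121.0), 140), (np.float64(-119.0), 295), (np.float64(-117.0), 305), (np.float64(-115.0), 294), (np.float64(-113.0), 308), (np.float64(-111.0), 314), (np.float64(-109.0), 306), (np.float64(-107.0), 633), (np.float64(-105.0), 38), (np.float64(-77.0), 50), (np.float64(-75.0), 351), (np.float64(-73.0), 344), (np.float64(-71.0), 341), (np.float64(-69.0), 354), (np.float64(-67.0), 368), (np.float64(-65.0), 346), (np.float64(-63.0), 340), (np.float64(-61.0), 373), (np.float64(-59.0), 373), (np.float64(-57.0), 351), (np.float64(-55.0), 375), (np.float64(-53.0), 373), (np.float64(-51.0), 356), (np.float64(-49.0), 373), (np.float64(-47.0), 506), (np.float64(-15.0), 388), (np.float64(-13.0), 440), (np.float64(-11.0), 385), (np.float64(-9.0), 453), (np.float64(-7.0), 409), (np.float64(-5.0), 436), (np.float64(-3.0), 435), (np.float64(-1.0), 414), (np.float64(1.0), 460), (np.float64(3.0), 419), (np.float64(5.0), 442), (np.float64(7.0), 453), (np.float64(9.0), 418), (np.float64(11.0), 461), (np.float64(13.0), 386), (np.float64(43.0), 284), (np.float64(45.0), 634), (np.float64(47.0), 501), (np.float64(49.0), 492), (np.float64(51.0), 482), (np.float64(53.0), 503), (np.float64(55.0), 232)]
panel ux [-160.67365517 -146.16326645]
tcp u -81.2 -90.1 211.8 w 57.273530288376875 35.374680161476135 yaw 1.496243165889064
214 [10.3, -2.5, 48.3]
222 [25.8, -2.0, 0.7]
230 [34.6, -1.8, -26.5]
238 [33.9, -1.7, -30.9]
246 [31.8, -1.7, -32.0]
254 [29.6, -1.7, -32.9]
262 [27.6, -1.7, -34.2]
270 [25.3, -1.7, -34.9]
278 [23.0, -1.7, -35.7]
286 [21.1, -1.7, -37.0]
294 [18.6, -1.7, -37.5]
302 [15.9, -1.7, -37.7]
350 [10.0, -1.6, -50.5]
358 [10.9, -1.6, -54.1]
366 [10.9, -1.6, -56.7]
374 [10.5, -1.6, -58.7]
382 [11.1, -1.5, -61.6]
```

View pics/w10.png

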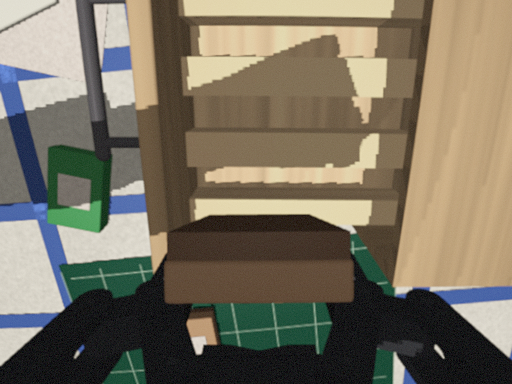

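play_rows([
  [0.335,-0.2,0.6,3,0],
  [0.335,-0.2,0.6,7,0],
  [0.335,-0.2,0.6,10,0],
  [0.332,-0.2,0.6,11,0],
  [0.329,-0.2,0.6,11,0],
  [0.329,-0.2,0.6,11.5,0],
  [0.329,-0.2,0.6,12,0],
  [0.329,-0.2,0.6,12,0],
])

```text
clock: 14.5
eef_pos: [587.8, 26.3, 96.6]
tool_rot: [3.13, -0.005, 1.489]
force: [1.3, 5.5, 19.1]
width: 57.5
gripper_force: 35.3
```

```bash
cat >> h.py <<'E'
def end(col=256):
    T,s=tool(); im,d,c,E=cam('wrist'); V=cloud(d,c,np.array(c['mount']))
    k=(abs(V[...,1])<15)&(V[...,2]>-48)&(V[...,2]<0)&(V[...,0]>-20)&(V[...,0]<60); P=V[k]
    # top (end) face: keep pts near upper envelope
    g=cv2.fitLine(P[:,[0,2]].astype(np.float32),cv2.DIST_WELSCH,0,.01,.01).ravel()
    r=abs((P[:,0]-g[2])*g[1]-(P[:,2]-g[3])*g[0]); Q=P[r<2.0]; t=(Q[:,0]-g[2])*g[0]+(Q[:,2]-g[3])*g[1]
    a=np.percentile(t,[1,99]); print('end face',[(g[2]+x*g[0]).round(1).item() for x in a],[(g[3]+x*g[1]).round(1).item() for x in a],'slope deg',np.degrees(np.arctan2(g[1],g[0])).round(1),len(P),len(Q))
    p=T[:2,3]-[659.2,114.3]; print('tcp u',(p[0]*CA+p[1]*SA).round(1),(-p[0]*SA+p[1]*CA).round(1),T[2,3].round(1),'w',s['width'],s['gripper_force'],'F',s['force'].round(1))
E
python3 -c "
from h import *
end()"
```

```text
end face [23.0, 41.3] [-40.4, -29.8] slope deg 30.2 7545 7513
tcp u -63.8 -93.6 96.6 w 57.50851664756907 35.2682089805603 F [ 1.3  5.5 19.1]
```

play_rows([
  [0.335,0,0,-1,0],
  [0.335,0.5,-0.4,-1.5,0],
  [0.335,0.9,-0.8,-1.5,0],
  [0.335,0.9,-0.8,-1,0],
  [0.335,0.9,-0.8,-0.4,0],
  [0.335,0.9,-0.8,0,0],
  [0.335,0.9,-0.8,0.4,0],
  [0.335,0.9,-0.8,0.4,0],
])

```text
clock: 15.35
eef_pos: [574.9, 31.8, 87.1]
tool_rot: [-3.141, 0.002, 1.487]
force: [1.5, -3.4, -1.0]
width: 57.2
gripper_force: 35.2
```

```bash
python3 -c "
from h import *
end()"
```

```text
end face [22.7, 41.0] [-40.4, -29.7] slope deg 30.1 7533 7499
tcp u -77.2 -89.2 87.1 w 57.2222124699278 35.18109977245331 F [ 1.5 -3.4 -1. ]
```

play_rows([
  [0.328,-0.5,0,0,0],
  [0.325,-0.9,0,0,0],
  [0.325,-1.3,0,0,0],
  [0.325,-1.6,0,0,0],
  [0.325,-1.6,0,0,0],
])

```text
clock: 15.9
eef_pos: [574.2, 22.4, 88.7]
tool_rot: [3.14, -0.007, 1.491]
force: [-0.6, 6.7, 3.7]
width: 57.8
gripper_force: 17.3
```

```bash
python3 -c "
from h import *
end()"
```

```text
end face [18.7, 38.1] [-43.8, -35.4] slope deg 23.4 8977 7990
tcp u -77.1 -98.6 88.7 w 57.822858411826374 17.256595194339752 F [-0.6  6.7  3.7]
```

play_rows([
  [0.3235,-0.2,0,0.2,0],
  [0.3235,-0.3,0,0.5,0],
  [0.3235,-0.3,0,0.8,0],
  [0.3235,-0.3,0,1.0,0],
  [0.3235,-0.3,0,1.0,0],
])

```text
clock: 16.45
eef_pos: [575.4, 20.4, 79.4]
tool_rot: [3.137, -0.008, 1.492]
force: [1.6, 8.0, 5.9]
width: 57.9
gripper_force: 14.7
```

```bash
python3 -c "
from h import *
end()"
```

```text
end face [18.4, 38.2] [-44.5, -36.5] slope deg 22.1 9419 8175
tcp u -75.7 -100.6 79.4 w 57.86079464130257 14.67454777797684 F [1.6 8.  5.9]
```

play_rows([
  [0.3,0,0,0,0],
  [0.25,0,0,0,0],
  [0.25,0,0,0,0],
  [0.25,0,0,0,0],
])

```text
clock: 16.9
eef_pos: [573.4, 14.5, 78.0]
tool_rot: [3.141, -0.0, 1.488]
force: [1.6, 1.4, 3.5]
width: 63.9
gripper_force: 1.8
```

```bash
python3 -c "
from h import *
end()"
```

```text
end face [9.1, 23.6] [-29.0, -16.0] slope deg 42.0 7550 2298
tcp u -77.2 -106.6 78.0 w 63.93558285749116 1.781666949391365 F [1.6 1.4 3.5]
```

play_rows([
  [0.2,0.5,0,0,0],
  [0.15,1,0,-3,0],
  [0.15,1,0,-7,0],
  [0.15,1,0,-11,0],
  [0.15,0,0,-14,0],
  [0.15,-3,0,-14,0],
  [0.15,-3,0,-14,0],
])

```text
clock: 17.65
eef_pos: [569.7, -20.8, 218.1]
tool_rot: [-3.14, 0.005, 1.482]
force: [0.3, -0.6, -0.8]
width: 72.7
gripper_force: 0.0
```

```bash
cat >> h.py <<'E'
def prof(cname='wrist',uxs=(-90,-75,-60),lo=-125,hi=60,sv=None):
    T,s=tool(); im,d,c,E=cam(cname); W=cloud(d,c,E)
    if sv: save(sv,im)
    ux=(W[...,0]-659.2)*CA+(W[...,1]-114.3)*SA; uy=-(W[...,0]-659.2)*SA+(W[...,1]-114.3)*CA
    for x in uxs:
        o=[]
        for y in range(lo,hi,4):
            k=(abs(ux-x)<4)&(uy>=y)&(uy<y+4)&(W[...,2]<200)
            o.append(f"{y}:{np.nanmax(W[k][:,2]):.0f}" if k.sum()>2 else f"{y}:-")
        print(cname,x,' '.join(o))
    return im,W,ux,uy
E
python3 - <<'E'
from h import *
for n in('wrist','top'):
    im,W,ux,uy=prof(n,sv='p1'+n)
    k=(W[...,2]>75)&(W[...,2]<125)&(ux>-140)&(ux<5)&(abs(uy)<130); P=np.c_[ux[k],uy[k],W[k][:,2]]
    if len(P): print(n,len(P),np.percentile(P,[1,50,99],axis=0).round(1).tolist())
print(tool()[0][:3,3])
E
```

```text
wrist -90 -125:62 -121:61 -117:61 -113:- -109:105 -105:106 -101:106 -97:107 -93:106 -89:105 -85:105 -81:21 -77:62 -73:61 -69:61 -65:61 -61:62 -57:61 -53:62 -49:63 -45:22 -41:22 -37:22 -33:22 -29:21 -25:21 -21:22 -17:61 -13:61 -9:62 -5:62 -1:61 3:- 7:- 11:- 15:- 19:- 23:- 27:- 31:- 35:- 39:- 43:- 47:- 51:- 55:- 59:-
wrist -75 -125:61 -121:61 -117:62 -113:- -109:105 -105:107 -101:107 -97:107 -93:106 -89:105 -85:105 -81:22 -77:61 -73:62 -69:62 -65:62 -61:62 -57:62 -53:61 -49:62 -45:22 -41:22 -37:22 -33:21 -29:21 -25:22 -21:21 -17:62 -13:62 -9:62 -5:62 -1:62 3:- 7:- 11:- 15:- 19:- 23:- 27:- 31:- 35:- 39:- 43:- 47:- 51:- 55:- 59:-
wrist -60 -125:62 -121:62 -117:61 -113:61 -109:- -105:107 -101:107 -97:107 -93:106 -89:106 -85:106 -81:22 -77:62 -73:61 -69:61 -65:62 -61:62 -57:61 -53:61 -49:63 -45:22 -41:22 -37:22 -33:22 -29:21 -25:22 -21:22 -17:62 -13:62 -9:62 -5:62 -1:62 3:- 7:- 11:- 15:- 19:- 23:- 27:- 31:- 35:- 39:- 43:- 47:- 51:- 55:- 59:-
wrist 2596 [[-109.7, -105.2, 77.9], [-81.5, -93.4, 104.5], [-53.8, -83.4, 106.5]]
top -90 -125:- -121:- -117:- -113:- -109:- -105:- -101:- -97:- -93:-
[... 264 characters left out ...]
17:- -113:- -109:- -105:- -101:- -97:- -93:- -89:- -85:- -81:- -77:62 -73:62 -69:60 -65:62 -61:63 -57:62 -53:- -49:63 -45:- -41:24 -37:24 -33:23 -29:22 -25:22 -21:21 -17:62 -13:63 -9:66 -5:- -1:- 3:65 7:62 11:64 15:- 19:- 23:21 27:19 31:23 35:21 39:24 43:60 47:63 51:63 55:62 59:-
top -60 -125:- -121:- -117:- -113:- -109:- -105:- -101:- -97:- -93:- -89:- -85:- -81:- -77:61 -73:- -69:65 -65:63 -61:60 -57:64 -53:63 -49:- -45:- -41:21 -37:- -33:29 -29:21 -25:23 -21:27 -17:57 -13:61 -9:62 -5:64 -1:65 3:63 7:- 11:63 15:- 19:- 23:- 27:25 31:21 35:24 39:22 43:64 47:62 51:60 55:- 59:-
top 35 [[-108.0, -95.2, 83.7], [-98.4, -86.7, 103.6], [-79.4, -81.9, 108.5]]
[569.63937722 -16.31722229 217.13353138]
```

Run:
```python
from h import *
print(go(475,-170,130,-1.53+np.pi))
```

```text
[-16.11, -8.11, 8.75, -7.2]
```

play_rows([
  [0.15,-6,-2,0,0],
  [0.15,-10,-4,2,-4],
  [0.15,-16,-8,6,-7],
  [0.15,-16,-8,8.7,-7],
  [0.15,-16,-8,8.7,-7],
  [0.15,-16,-8,8.7,-7],
  [0.15,-16,-8,8.7,-7],
])

```text
clock: 18.45
eef_pos: [479.5, -166.3, 131.2]
tool_rot: [3.14, -0.001, 1.613]
force: [0.3, -0.3, 0.5]
width: 72.3
gripper_force: 0.0
```

```bash
python3 -c "
from h import *
near(sv='w12')"
```

```text
[209, 162, 79, 105, 7758] (array([ 472. , -183.1]), array([85.7, 58.2]), -1.525) [15.0, 88.0, 199.0]
[285, 295, 60, 49, 1108] (array([ 529.5, -284. ]), array([53.4, 49.7]), -0.349) [25.0, 15.0, 227.0]
[393, 376, 41, 8, 229] (array([ 635.1, -347.5]), array([40.8,  3.6]), -0.049) [88.0, 152.0, 70.0]
tcp [ 479.5 -166.3  131.2] yaw 1.613 w 72.34168503542003
```

play_rows([
  [0.15,-0.1,-0.8,4,0],
  [0.15,-0.1,-0.8,8,0],
  [0.15,-0.1,-0.8,10.2,0],
  [0.15,-0.1,-0.8,10.2,0],
  [0.34,-0.1,-0.8,10.2,0],
  [0.34,-0.1,-0.8,10.2,0],
  [0.34,-0.1,-0.8,10.2,0],
  [0.34,-0.1,-0.8,10.2,0],
  [0.34,-0.1,-0.8,6,0],
  [0.34,-0.1,-0.8,1,0],
])

```text
clock: 19.5
eef_pos: [468.4, -169.1, 120.6]
tool_rot: [-3.137, -0.002, 1.611]
force: [1.6, -1.1, -1.1]
width: 56.8
gripper_force: 38.8
```

Run:
```python
from h import *
T,s=tool(); print(T[:3,3],s['width'],s['gripper_force'],s['force'])
x,y=U(90,-145-58); print(x,y,go(x,y,190,A+np.pi/2))
```

```text
[ 468.44734702 -169.14697797  120.61625987] 56.76857622628521 38.76800179481506 [ 1.6293065  -1.11845103 -1.13776944]
732.060511725557 -95.46259397492673 [6.32, 26.6, -7.05, 7.0]
```

play_rows([
  [0.34,0,3,-5,0],
  [0.34,6.3,26.6,-7.4,7],
  [0.34,6.3,26.6,-7.4,7],
  [0.34,6.3,26.6,-7.4,7],
  [0.34,6.3,26.6,-7.4,7],
  [0.34,6.3,26.6,-7.4,7],
  [0.34,6.3,26.6,-7.4,7],
  [0.34,6.3,26.6,-7.4,7],
  [0.34,6.3,26.6,-7.4,7],
  [0.34,6.3,26.6,-7.4,7],
])

```text
clock: 20.5
eef_pos: [731.8, -97.4, 194.9]
tool_rot: [-3.14, 0.001, 1.487]
force: [0.2, 0.5, -1.4]
width: 57.3
gripper_force: 38.8
```

```bash
cat > edge.py <<'E'
from h import *
im,d,c,E=cam('wrist'); T,s=tool(); W=cloud(d,c,E); V=(W-T[:3,3])@T[:3,:3]; z=W[...,2]
print(T[:3,3].round(1), np.arctan2(T[1,0],T[0,0]).round(3),s['width'],s['gripper_force'],s['force'].round(1))
b=(z>128)&(z<140)
for lo in (-60,-20,20):
    e=V[b&(V[...,1]>lo)&(V[...,1]<lo+40)]; print('edge x',np.percentile(e[:,0],.5).round(1),'z',np.median(e[:,2]).round(1))
k=(abs(V[...,1])<24)&(V[...,2]>-10)&(V[...,2]<40)&(V[...,0]<50); v=V[k]; print('box x',np.percentile(v[:,0],[.5,99.5]).round(1),'lid z,slope',np.median(v[:,2]).round(1),np.polyfit(v[:,0],v[:,2],1).round(3))
E
python3 edge.py
```

```text
[732.  -97.3 195.1] 1.487 56.98444483540133 38.83570432662964 [-0.2 -0.5 -1.2]
edge x 59.2 z 60.0
edge x 59.2 z 59.9
edge x 59.7 z 59.9
box x [-44.5  27.7] lid z,slope 7.6 [0.061 8.635]
```

play_rows([
  [0.34,3.9,0,1.5,0],
  [0.338,3.9,0,2.4,0],
  [0.336,3.8,0,3.0,0],
  [0.336,3.6,0,3.5,0],
  [0.336,3.5,0,3.9,0],
  [0.336,3.4,0,4.3,0],
  [0.336,3.3,0,4.7,0],
  [0.336,3.3,0,4.7,0],
])

```text
clock: 21.35
eef_pos: [735.3, -65.4, 150.9]
tool_rot: [3.141, 0.002, 1.486]
force: [-6.3, -0.1, 13.1]
width: 57.0
gripper_force: 45.6
```

```bash
cat > e2.py <<'E'
from h import *
im,d,c,E=cam('wrist'); T,s=tool(); V=cloud(d,c,np.array(c['mount']))
print(T[:3,3].round(1),'w',s['width'],s['gripper_force'],'F',s['force'].round(1),'rot',s['tool_rot'].round(3))
last=None
for r in range(150,380,6):
    v=np.nanmedian(V[r,246:266],0); print(r,v[[0,2]].round(1).tolist(),int(im[r,246:266].mean()),end=' | ')
print(); save('last',im)
E
python3 e2.py
```

```text
[735.3 -65.4 150.9] w 57.066931095465755 45.592655539512634 F [-5.1 -0.5 12.4] rot [3.142e+00 2.000e-03 1.486e+00]
150 [52.6, 15.8] 80 | 156 [50.0, 15.8] 79 | 162 [47.4, 15.6] 79 | 168 [44.8, 15.5] 79 | 174 [42.1, 15.5] 79 | 180 [39.4, 15.5] 78 | 186 [36.5, 15.8] 79 | 192 [33.9, 15.4] 59 | 198 [33.1, 9.3] 41 | 204 [31.7, 5.6] 42 | 210 [30.8, 1.2] 68 | 216 [29.2, -1.5] 68 | 222 [28.0, -4.7] 68 | 228 [26.4, -6.6] 80 | 234 [23.8, -6.5] 70 | 240 [20.4, -4.9] 70 | 246 [17.1, -3.6] 71 | 252 [13.4, -1.7] 70 | 258 [9.6, -0.0] 70 | 264 [5.6, 1.9] 70 | 270 [2.0, 3.0] 107 | 276 [-2.2, 4.9] 106 | 282 [-7.0, 7.3] 107 | 288 [-11.7, 9.5] 105 | 294 [-16.7, 11.9] 111 | 300 [-22.0, 14.3] 208 | 306 [-27.3, 16.5] 196 | 312 [-33.6, 19.8] 148 | 318 [-39.5, 22.4] 147 | 324 [-46.2, 25.6] 147 | 330 [-159.1, 149.1] 73 | 336 [-167.0, 149.3] 66 | 342 [-174.9, 149.3] 60 | 348 [-183.0, 149.4] 52 | 354 [10.0, -52.0] 19 | 360 [11.2, -55.1] 21 | 366 [11.0, -56.8] 21 | 372 [11.4, -58.9] 21 | 378 [11.0, -60.4] 22 |
```

play_rows([
  [0.335,0,0,0.5,0],
  [0.335,0.2,0,1.0,0],
  [0.335,0.5,0,1.5,0],
  [0.335,0.8,0,1.9,0],
  [0.335,1.1,0,2.1,0],
  [0.335,1.5,0,2.1,0],
  [0.335,1.5,0,2.1,0],
])

```text
clock: 22.1
eef_pos: [735.8, -65.3, 132.6]
tool_rot: [3.141, 0.021, 1.479]
force: [-12.4, -20.3, 26.6]
width: 57.2
gripper_force: 65.0
```

```bash
python3 e2.py
```

```text
[735.8 -65.3 132.6] w 57.08515707983004 64.97081458568573 F [-13.3 -20.3  26.5] rot [3.141 0.021 1.479]
150 [56.0, -3.5] 79 | 156 [53.8, -3.6] 78 | 162 [51.6, -3.6] 80 | 168 [49.3, -3.8] 80 | 174 [46.9, -3.4] 79 | 180 [44.6, -3.4] 78 | 186 [42.2, -3.5] 79 | 192 [39.8, -3.2] 80 | 198 [37.4, -3.3] 80 | 204 [34.9, -3.3] 79 | 210 [32.3, -2.9] 78 | 216 [29.8, -3.0] 74 | 222 [30.4, -10.2] 46 | 228 [28.6, -11.7] 46 | 234 [26.8, -13.0] 46 | 240 [24.9, -14.0] 56 | 246 [23.5, -16.0] 75 | 252 [22.0, -17.7] 76 | 258 [20.2, -18.8] 76 | 264 [18.7, -20.4] 76 | 270 [17.0, -21.5] 78 | 276 [15.1, -22.2] 71 | 282 [-2.2, 0.1] 98 | 288 [-97.4, 133.7] 135 | 294 [-103.5, 133.1] 136 | 300 [-110.2, 133.1] 123 | 306 [-117.1, 133.3] 114 | 312 [-124.1, 133.5] 103 | 318 [-131.4, 133.9] 95 | 324 [-138.0, 133.3] 89 | 330 [-145.7, 133.9] 80 | 336 [-153.2, 134.1] 97 | 342 [-160.6, 134.1] 63 | 348 [-168.1, 134.0] 54 | 354 [10.1, -52.0] 20 | 360 [11.0, -55.0] 22 | 366 [11.1, -56.9] 21 | 372 [11.2, -58.8] 22 | 378 [10.7, -60.1] 20 |
```

play_rows([
  [0.331,0,0,0,0],
  [0.331,0,0,0,0],
])

```text
clock: 22.35
eef_pos: [735.8, -64.8, 131.6]
tool_rot: [3.141, 0.02, 1.479]
force: [-11.2, -19.0, 21.8]
width: 57.0
gripper_force: 50.6
```

play_rows([
  [0.328,0,0,0,0],
  [0.328,0,0,0,0],
])

```text
clock: 22.55
eef_pos: [735.8, -64.1, 130.3]
tool_rot: [3.141, 0.019, 1.48]
force: [-8.3, -18.5, 16.5]
width: 57.5
gripper_force: 37.4
```

```bash
python3 e2.py
```

```text
[735.8 -64.1 130.4] w 57.551754824224105 37.39085018634796 F [ -8.7 -19.   16.3] rot [3.141 0.019 1.48 ]
150 [56.5, -6.1] 80 | 156 [54.2, -5.8] 80 | 162 [52.0, -5.7] 79 | 168 [49.8, -5.6] 80 | 174 [47.5, -5.6] 79 | 180 [45.2, -5.5] 79 | 186 [42.9, -5.8] 79 | 192 [40.4, -5.2] 79 | 198 [38.1, -5.3] 79 | 204 [35.8, -5.8] 80 | 210 [33.3, -5.4] 79 | 216 [30.8, -5.3] 78 | 222 [28.2, -5.2] 79 | 228 [29.0, -12.5] 48 | 234 [27.1, -13.6] 49 | 240 [25.3, -14.9] 50 | 246 [23.5, -15.9] 48 | 252 [22.3, -18.3] 77 | 258 [20.3, -19.0] 78 | 264 [18.6, -20.2] 78 | 270 [17.0, -21.5] 79 | 276 [15.1, -22.3] 80 | 282 [13.6, -23.7] 79 | 288 [-95.5, 131.0] 136 | 294 [-101.6, 130.4] 133 | 300 [-108.1, 130.3] 124 | 306 [-115.1, 130.8] 116 | 312 [-121.9, 130.8] 108 | 318 [-129.0, 131.0] 97 | 324 [-136.2, 131.2] 91 | 330 [-143.2, 131.1] 84 | 336 [-150.6, 131.3] 75 | 342 [-158.3, 131.7] 70 | 348 [-165.5, 131.2] 55 | 354 [10.0, -52.0] 19 | 360 [11.0, -54.9] 23 | 366 [11.3, -57.1] 21 | 372 [10.9, -58.6] 22 | 378 [11.2, -60.6] 23 |
```

play_rows([
  [0.325,0,0,0,0],
  [0.325,0,0,0,0],
])

```text
clock: 22.8
eef_pos: [735.9, -62.7, 128.8]
tool_rot: [-3.141, 0.017, 1.481]
force: [-4.8, -17.2, 9.4]
width: 57.9
gripper_force: 23.0
```

play_rows([
  [0.323,0,0,0,0],
  [0.323,0,0,0,0],
])

```text
clock: 23.0
eef_pos: [736.0, -60.8, 127.5]
tool_rot: [-3.141, 0.014, 1.481]
force: [-2.2, -13.6, 1.5]
width: 57.7
gripper_force: 12.6
```

```bash
python3 e2.py
```

```text
[736.  -60.7 127.5] w 57.83072693888387 12.590417861938477 F [ -2.7 -13.7   2.6] rot [-3.141  0.014  1.482]
150 [56.9, -8.2] 79 | 156 [54.8, -8.4] 79 | 162 [52.5, -8.1] 81 | 168 [50.4, -8.4] 79 | 174 [48.2, -8.2] 80 | 180 [45.9, -8.0] 80 | 186 [43.6, -7.9] 79 | 192 [41.4, -8.2] 80 | 198 [39.0, -8.0] 80 | 204 [36.7, -8.1] 79 | 210 [34.3, -8.0] 80 | 216 [31.9, -8.0] 80 | 222 [29.4, -8.0] 79 | 228 [27.0, -8.1] 80 | 234 [24.5, -8.1] 80 | 240 [25.6, -15.3] 55 | 246 [23.4, -15.9] 56 | 252 [21.8, -17.3] 56 | 258 [19.8, -18.1] 56 | 264 [18.2, -19.5] 71 | 270 [16.5, -20.7] 82 | 276 [14.9, -22.0] 83 | 282 [13.0, -22.8] 82 | 288 [11.3, -23.8] 83 | 294 [9.2, -24.4] 83 | 300 [7.1, -24.9] 102 | 306 [-112.6, 127.5] 124 | 312 [-119.4, 127.6] 116 | 318 [-126.3, 127.8] 108 | 324 [-133.0, 127.4] 95 | 330 [-139.9, 127.3] 91 | 336 [-147.5, 127.9] 85 | 342 [-154.8, 127.9] 75 | 348 [-162.2, 127.9] 64 | 354 [10.1, -52.0] 21 | 360 [10.9, -54.9] 22 | 366 [11.1, -56.9] 21 | 372 [11.1, -58.8] 21 | 378 [11.1, -60.5] 23 |
```

play_rows([
  [0.322,0,0,0,0],
  [0.322,0.2,0,0.1,0],
  [0.322,0.4,0,0.1,0],
  [0.322,0.4,0,0.1,0],
])

```text
clock: 23.45
eef_pos: [736.6, -53.6, 125.5]
tool_rot: [-3.141, 0.011, 1.483]
force: [-0.9, -9.6, -2.6]
width: 58.0
gripper_force: 7.8
```

```bash
sed -i 's/range(150,380,6)/range(210,320,8)/' e2.py; python3 e2.py
```

```text
[736.6 -53.7 125.5] w 57.76561991545597 7.772066295146942 F [  0.5 -10.1  -2.4] rot [-3.141  0.011  1.483]
210 [35.0, -9.8] 83 | 218 [31.9, -10.0] 83 | 226 [28.6, -9.8] 83 | 234 [25.4, -10.0] 83 | 242 [22.0, -9.9] 83 | 250 [18.5, -9.6] 83 | 258 [15.5, -10.4] 51 | 266 [16.4, -17.8] 60 | 274 [13.6, -18.7] 58 | 282 [11.0, -19.8] 57 | 290 [8.8, -21.4] 86 | 298 [6.1, -22.4] 85 | 306 [3.6, -23.6] 84 | 314 [0.6, -24.2] 83 |
```

Run:
```python
from h import *
x,y=U(-75,-12); print(go(x,y,215,A+np.pi/2))
```

```text
[14.73, -16.68, -9.09, -0.3]
```

play_rows([
  [0.335,-1,0,0,0],
  [0.335,-3,0,0,0],
  [0.335,-4,0,-4,0],
  [0.335,-4,0,-8,0],
  [0.335,-3,-3,-9.2,0],
  [0.335,1,-7,-9.2,0],
  [0.335,5,-11,-9.2,0],
  [0.335,9,-14,-9.2,0],
  [0.335,13.5,-16.5,-9.2,0],
  [0.335,13.5,-16.5,-9.2,0],
])

```text
clock: 24.5
eef_pos: [581.3, 109.5, 218.8]
tool_rot: [-3.141, -0.004, 1.496]
force: [0.8, 0.0, -1.5]
width: 57.6
gripper_force: 44.2
```

play_rows([
  [0.335,0,0,0,0],
])

```text
clock: 24.6
eef_pos: [583.3, 106.4, 218.6]
tool_rot: [3.141, -0.001, 1.493]
force: [0.7, -0.1, -0.9]
width: 57.2
gripper_force: 44.2
```

```bash
python3 e2.py; python3 -c "
from h import *
end()"
```

```text
[584.5 103.6 218.4] w 57.382590359869184 44.20887529850006 F [ 1.6 -1.3 -1.4] rot [3.141 0.    1.49 ]
210 [-32.4, 166.1] 80 | 218 [-37.6, 158.6] 206 | 226 [-45.7, 158.5] 206 | 234 [-54.1, 158.6] 206 | 242 [-1.8, 37.5] 33 | 250 [8.5, 9.1] 32 | 258 [15.7, -10.7] 31 | 266 [16.4, -17.8] 54 | 274 [13.6, -18.5] 53 | 282 [11.0, -19.7] 54 | 290 [9.0, -21.7] 79 | 298 [6.1, -22.4] 78 | 306 [3.3, -23.2] 77 | 314 [0.9, -24.5] 76 | 
end face [-1.5, 17.9] [-25.7, -16.6] slope deg 25.1 5623 5101
tcp u -73.6 -16.9 218.4 w 57.382590359869184 44.20887529850006 F [ 1.6 -1.3 -1.4]
```

play_rows([
  [0.335,0.5,0,4,0],
  [0.335,0.5,0,7.5,0],
  [0.335,0.5,0,7.5,0],
  [0.335,0.5,0,7.5,0],
  [0.335,0.5,0,7.5,0],
])

```text
clock: 25.2
eef_pos: [586.4, 108.1, 144.5]
tool_rot: [3.138, -0.001, 1.487]
force: [-0.2, 0.1, -0.0]
width: 57.7
gripper_force: 44.1
```

```bash
python3 -c "
from h import *
end()"
```

```text
end face [-1.4, 17.8] [-25.7, -16.6] slope deg 25.3 5621 5082
tcp u -72.1 -12.2 144.5 w 57.67019649743335 44.13704216480255 F [-0.2  0.1 -0. ]
```

play_rows([
  [0.335,0.5,0,1.5,0],
  [0.335,0.5,0,3,0],
  [0.335,0.5,0,4.0,0],
  [0.335,0.5,0,4.3,0],
  [0.328,0.5,0,4.3,0],
  [0.325,0.1,0,4.3,0],
  [0.325,-0.3,0,4.4,0],
  [0.325,-0.7,0,4.5,0],
  [0.325,-1.1,0,4.6,0],
  [0.325,-1.1,0,4.6,0],
])

```text
clock: 26.25
eef_pos: [585.1, 102.6, 97.8]
tool_rot: [3.138, -0.007, 1.491]
force: [0.3, 6.9, 3.7]
width: 57.9
gripper_force: 25.1
```

```bash
python3 -c "
from h import *
end()"
```

```text
end face [1.8, 20.9] [-32.4, -22.9] slope deg 26.6 6564 5805
tcp u -72.9 -17.8 97.8 w 57.90289392147133 25.084432661533356 F [0.3 6.9 3.7]
```

play_rows([
  [0.323,-0.3,0,0,0],
  [0.322,-0.6,0,0,0],
  [0.322,-0.9,0,0.2,0],
  [0.322,-0.9,0,0.4,0],
  [0.322,-0.9,0,0.4,0],
])

```text
clock: 26.8
eef_pos: [582.4, 87.9, 92.1]
tool_rot: [-3.14, 0.001, 1.488]
force: [-0.9, 0.7, -1.3]
width: 58.3
gripper_force: 5.8
```

```bash
python3 e2.py; python3 -c "
from h import *
end()"
```

```text
[582.4  88.   92.2] w 57.78933474839269 5.831563621759415 F [ 0.4 -0.6 -0.9] rot [-3.140e+00  1.000e-03  1.488e+00]
210 [18.9, 32.2] 109 | 218 [10.1, 42.8] 33 | 226 [12.4, 26.9] 35 | 234 [14.5, 13.2] 34 | 242 [16.0, 2.1] 34 | 250 [17.4, -7.6] 34 | 258 [18.7, -16.2] 34 | 266 [19.8, -23.4] 34 | 274 [18.7, -26.7] 46 | 282 [15.5, -26.5] 45 | 290 [12.8, -27.1] 46 | 298 [10.5, -28.4] 75 | 306 [7.9, -29.1] 74 | 314 [4.7, -29.3] 73 | 
end face [0.6, 20.2] [-31.7, -23.3] slope deg 23.4 7365 4799
tcp u -74.4 -32.6 92.2 w 57.78933474839269 5.831563621759415 F [ 0.4 -0.6 -0.9]
```

play_rows([
  [0.322,0,0,0.6,0],
  [0.3,0,0,0.6,0],
  [0.25,0,0,0.6,0],
  [0.15,0,0,0.6,0],
  [0.15,0,0,-3,0],
  [0.15,0,0,-7,0],
  [0.15,0,0,-11,0],
  [0.15,-4,0,-13,0],
  [0.15,-8,0,-13,0],
  [0.15,-8,0,-13,0],
])

```text
clock: 27.9
eef_pos: [575.9, 1.4, 223.6]
tool_rot: [3.141, 0.006, 1.479]
force: [0.9, -0.6, -1.6]
width: 72.5
gripper_force: 0.0
```

Run:
```python
from h import *
im,W,ux,uy=prof('wrist',uxs=(-90,-60))
k=(W[...,2]>75)&(W[...,2]<125)&(ux>-140)&(ux<5)&(uy>-60)&(uy<-5); P=np.c_[ux[k],uy[k],W[k][:,2]]
if len(P): print(len(P),np.percentile(P,[1,50,99],axis=0).round(1).tolist())
print(tool()[0][:3,3])
im,d,c,E=cam('top'); W=cloud(d,c,E)
for b in boxes(W,im):
    if 10<b[3][0]<20: print(b[1:])
print(go(447,-370,130,.99+np.pi))
```

```text
wrist -90 -125:62 -121:61 -117:- -113:- -109:- -105:106 -101:106 -97:106 -93:106 -89:105 -85:105 -81:- -77:62 -73:62 -69:61 -65:62 -61:61 -57:62 -53:61 -49:62 -45:107 -41:107 -37:107 -33:106 -29:106 -25:106 -21:- -17:62 -13:62 -9:62 -5:62 -1:61 3:61 7:62 11:61 15:- 19:22 23:21 27:22 31:23 35:22 39:- 43:- 47:- 51:- 55:- 59:-
wrist -60 -125:61 -121:61 -117:- -113:- -109:- -105:107 -101:106 -97:106 -93:106 -89:106 -85:105 -81:- -77:61 -73:62 -69:61 -65:61 -61:61 -57:61 -53:62 -49:62 -45:107 -41:106 -37:106 -33:106 -29:106 -25:105 -21:- -17:62 -13:62 -9:61 -5:62 -1:62 3:62 7:62 11:61 15:- 19:21 23:22 27:22 31:22 35:21 39:- 43:- 47:- 51:- 55:- 59:-
2532 [[-108.8, -44.5, 102.7], [-81.3, -33.8, 104.6], [-53.6, -23.4, 106.3]]
[576.00550942   5.15522181 223.29053258]
((array([610.9, 151.5]), array([170. ,  26.2]), -0.08), [609.0, 152.0, 20.0], [19.0, 123.0, 205.0])
((array([ 447.1, -369.3]), array([87.8, 60.1]), 0.988), [446.0, -368.0, 22.0], [16.0, 119.0, 200.0])
[-38.75, -9.65, 9.32, 28.4]
```

play_rows([
  [0.15,-5,0,0,0],
  [0.15,-37,-8.5,9.3,28.4],
  [0.15,-37,-8.5,9.3,28.4],
  [0.15,-37,-8.5,9.3,28.4],
  [0.15,-37,-8.5,9.3,28.4],
  [0.15,-37,-8.5,9.3,28.4],
  [0.15,-37,-8.5,9.3,28.4],
  [0.15,-37,-8.5,9.3,28.4],
  [0.15,-37,-8.5,9.3,28.4],
  [0.15,-37,-8.5,9.3,28.4],
])

```text
clock: 29.0
eef_pos: [461.3, -351.9, 129.1]
tool_rot: [-3.14, -0.001, 0.992]
force: [0.7, 0.4, 0.1]
width: 72.5
gripper_force: 0.0
```

play_rows([
  [0.15,0,0,0,0],
  [0.15,0,0,0,0],
  [0.15,0,0,0,0],
])

```text
clock: 29.3
eef_pos: [462.4, -350.9, 130.3]
tool_rot: [3.141, -0.001, 0.996]
force: [-0.4, 1.1, 0.8]
width: 72.7
gripper_force: 0.0
```

```bash
cat > pick.py <<'E'
from h import *
T,s=tool(); im,d,c,E=cam('wrist'); W=cloud(d,c,E)
for b in boxes(W,im):
    print(b[0],b[1],b[3])
    if 10<b[3][0]<20 and b[1][1][0]>80:
        a=b[1][2]; y0=s['tool_rot'][2]; a=y0+((a-y0+np.pi/2)%np.pi-np.pi/2)
        p=b[1][0]+15.5*np.array([np.cos(a),np.sin(a)]); print('go',go(p[0],p[1],29,a,T))
print(T[:3,3],s['width'])
E
python3 pick.py
```

```text
[245, 23, 84, 87, 2607] (array([ 532.8, -278.5]), array([54.3, 53.5]), 0.361) [27.0, 18.0, 127.0]
[437, 39, 75, 142, 6994] (array([ 636.6, -389.9]), array([85.9, 55.1]), 1.488) [88.0, 137.0, 172.0]
[217, 176, 78, 102, 7513] (array([ 445.2, -371.9]), array([85.6, 58.1]), 1.001) [15.0, 84.0, 205.0]
go [-1.15, -0.32, 10.13, -0.3]
[482, 275, 30, 42, 634] (array([ 592.2, -544.1]), array([30.6, 22.2]), 0.202) [20.0, 18.0, 181.0]
[ 462.39969405 -350.89963668  130.27811735] 72.70888246793743
```

play_rows([
  [0.15,-1.2,-0.3,4,0],
  [0.15,-1.2,-0.3,8,0],
  [0.15,-1.2,-0.3,10.1,0],
  [0.15,-1.2,-0.3,10.1,0],
  [0.34,-1.2,-0.3,10.1,0],
  [0.34,-1.2,-0.3,10.1,0],
  [0.34,-1.2,-0.3,10.1,0],
  [0.34,-1.2,-0.3,10.1,0],
  [0.34,-1.2,-0.3,6,0],
  [0.34,-1.2,-0.3,1,0],
])

```text
clock: 30.35
eef_pos: [450.8, -359.9, 119.3]
tool_rot: [-3.137, -0.0, 0.993]
force: [0.9, -0.9, -1.0]
width: 56.9
gripper_force: 39.1
```

Run:
```python
from h import *
T,s=tool(); print(T[:3,3],s['width'],s['gripper_force'],s['force'])
x,y=U(90,-145-58); print(x,y,go(x,y,190,A+np.pi/2))
```

```text
[ 450.78572961 -359.88798513  119.28747963] 56.8699501621107 39.13102626800537 [ 0.86566172 -0.89957859 -0.97265623]
732.060511725557 -95.46259397492673 [37.52, 9.08, -7.1, -28.4]
```

play_rows([
  [0.34,2,0,-5,0],
  [0.34,37,9.1,-7.4,-28.4],
  [0.34,37,9.1,-7.4,-28.4],
  [0.34,37,9.1,-7.4,-28.4],
  [0.34,37,9.1,-7.4,-28.4],
  [0.34,37,9.1,-7.4,-28.4],
  [0.34,37,9.1,-7.4,-28.4],
  [0.34,37,9.1,-7.4,-28.4],
  [0.34,37,9.1,-7.4,-28.4],
  [0.34,37,9.1,-7.4,-28.4],
])

```text
clock: 31.35
eef_pos: [732.2, -96.1, 194.2]
tool_rot: [3.14, -0.003, 1.493]
force: [-0.4, -0.5, -0.5]
width: 57.2
gripper_force: 39.2
```

play_rows([
  [0.34,0,0,0,0],
  [0.34,0,0,0,0],
  [0.34,0,0,0,0],
])

```text
clock: 31.65
eef_pos: [729.6, -103.0, 194.0]
tool_rot: [-3.141, 0.001, 1.486]
force: [-0.1, -0.7, -0.2]
width: 57.0
gripper_force: 39.2
```

```bash
python3 edge.py
```

```text
[ 729.8 -102.6  194.1] 1.486 56.84782172801325 39.188305735588074 [-0.3  0.5 -1.4]
edge x 65.0 z 59.0
edge x 64.9 z 59.0
edge x 65.0 z 58.9
box x [-44.1  29. ] lid z,slope 7.0 [0.057 7.95 ]
```

play_rows([
  [0.34,4.5,0,1.4,0],
  [0.336,4.5,0,2.3,0],
  [0.334,4.4,0,2.9,0],
  [0.334,4.2,0,3.4,0],
  [0.334,4.1,0,3.8,0],
  [0.334,4.0,0,4.2,0],
  [0.333,3.9,0,4.6,0],
  [0.333,3.9,0,4.6,0],
])

```text
clock: 32.5
eef_pos: [733.3, -64.2, 150.9]
tool_rot: [3.141, 0.001, 1.486]
force: [-6.3, 0.0, 11.9]
width: 57.1
gripper_force: 43.7
```

play_rows([
  [0.331,0,0,0.4,0],
  [0.329,0.1,0,0.8,0],
  [0.327,0.2,0,1.2,0],
  [0.326,0.4,0,1.5,0],
  [0.325,0.7,0,1.8,0],
  [0.324,1.0,0,2.0,0],
  [0.323,1.2,0,2.0,0],
  [0.323,1.4,0,2.0,0],
])

```text
clock: 33.3
eef_pos: [733.8, -59.9, 128.5]
tool_rot: [-3.141, 0.014, 1.482]
force: [-3.1, -14.1, 2.4]
width: 57.9
gripper_force: 12.6
```

```bash
python3 e2.py
```

```text
[733.8 -59.8 128.4] w 58.0089433607351 12.72806391119957 F [ -3.3 -12.9   3.7] rot [-3.141  0.014  1.482]
210 [33.8, -6.9] 81 | 218 [30.6, -6.9] 80 | 226 [27.4, -7.1] 80 | 234 [23.9, -6.8] 81 | 242 [25.4, -16.6] 56 | 250 [22.9, -17.9] 55 | 258 [20.3, -18.9] 55 | 266 [18.4, -21.2] 79 | 274 [16.2, -22.8] 81 | 282 [13.8, -23.9] 81 | 290 [11.4, -25.3] 83 | 298 [9.0, -26.4] 78 | 306 [-113.2, 128.3] 106 | 314 [-122.3, 128.4] 97 |
```

Same state as with box 2 at this stage, so I'll repeat the step that worked.

play_rows([
  [0.322,0,0,0,0],
  [0.322,0.2,0,0.1,0],
  [0.322,0.4,0,0.1,0],
  [0.322,0.5,0,0.1,0],
  [0.322,0.5,0,0.1,0],
])

```text
clock: 33.85
eef_pos: [734.3, -53.3, 126.4]
tool_rot: [-3.141, 0.011, 1.482]
force: [-1.8, -10.3, -2.8]
width: 57.8
gripper_force: 7.9
```

```bash
python3 e2.py
python3 - <<'E'
from h import *
x,y=U(-75,50); print(go(x,y,217,A+np.pi/2))
E
```

```text
[734.3 -53.2 126.4] w 57.906475224262635 7.87623792886734 F [ -1.7 -10.4  -1.7] rot [-3.141  0.011  1.482]
210 [34.7, -9.2] 83 | 218 [31.5, -9.0] 83 | 226 [28.2, -9.0] 82 | 234 [24.9, -9.0] 82 | 242 [21.7, -9.2] 83 | 250 [18.2, -9.0] 83 | 258 [16.0, -11.3] 36 | 266 [17.3, -19.3] 60 | 274 [14.5, -20.1] 59 | 282 [12.0, -21.3] 59 | 290 [9.9, -23.0] 85 | 298 [7.3, -24.0] 84 | 306 [4.7, -25.0] 84 | 314 [2.0, -25.9] 82 | 
[20.88, -16.5, -9.28, -0.3]
```

play_rows([
  [0.335,-1,0,0,0],
  [0.335,-3,0,0,0],
  [0.335,-4,0,-4,0],
  [0.335,-4,0,-8,0],
  [0.335,-2,-4,-9.4,0],
  [0.335,2,-7,-9.4,0],
  [0.335,6,-10,-9.4,0],
  [0.335,10.5,-12,-9.4,0],
  [0.335,15,-14,-9.4,0],
  [0.335,19.5,-16.4,-9.4,0],
])

```text
clock: 34.9
eef_pos: [588.4, 164.0, 221.4]
tool_rot: [3.14, -0.0, 1.486]
force: [0.8, 0.3, -1.2]
width: 57.8
gripper_force: 44.2
```

play_rows([
  [0.335,0,0,0,0],
  [0.335,0,0,0,0],
  [0.335,0,0,3,0],
  [0.335,0,0,6,0],
  [0.335,0,0,7,0],
  [0.335,0,0,7,0],
  [0.335,0,0,7,0],
])

```text
clock: 35.6
eef_pos: [589.4, 163.2, 151.7]
tool_rot: [3.14, -0.0, 1.487]
force: [0.1, 0.4, -1.1]
width: 57.6
gripper_force: 44.2
```

```bash
python3 e2.py; python3 -c "
from h import *
ribs()"
```

```text
[589.6 163.7 152.2] w 57.46918065048252 44.20633614063263 F [ 0.1  0.7 -0.2] rot [ 3.139e+00 -1.000e-03  1.487e+00]
210 [-19.2, 131.8] 97 | 218 [-26.5, 131.7] 94 | 226 [-29.3, 121.3] 82 | 234 [-29.4, 106.2] 82 | 242 [-9.6, 53.1] 37 | 250 [6.4, 13.0] 33 | 258 [16.3, -11.8] 32 | 266 [17.1, -18.9] 57 | 274 [14.6, -20.1] 56 | 282 [12.1, -21.3] 54 | 290 [9.9, -22.9] 81 | 298 [7.3, -24.1] 80 | 306 [4.7, -25.0] 80 | 314 [2.1, -26.0] 78 | 
rib uy: [(np.float64(-75.0), 104), (np.float64(-73.0), 88), (np.float64(-71.0), 98), (np.float64(-69.0), 110), (np.float64(-67.0), 99), (np.float64(-65.0), 107), (np.float64(-63.0), 108), (np.float64(-61.0), 118), (np.float64(-59.0), 111), (np.float64(9.0), 42), (np.float64(11.0), 89), (np.float64(13.0), 607), (np.float64(15.0), 82), (np.float64(43.0), 116), (np.float64(45.0), 486), (np.float64(47.0), 525), (np.float64(49.0), 515), (np.float64(51.0), 509), (np.float64(53.0), 519), (np.float64(55.0), 550), (np.float64(57.0), 518), (np.float64(59.0), 519), (np.float64(61.0), 541), (np.float64(63.0), 573), (np.float64(65.0), 548), (np.float64(67.0), 555), (np.float64(69.0), 542), (np.float64(71.0), 546), (np.float64(73.0), 943), (np.float64(75.0), 35), (np.float64(105.0), 635), (np.float64(107.0), 710), (np.float64(109.0), 692), (np.float64(111.0), 645), (np.float64(113.0), 627), (np.float64(115.0), 626), (np.float64(117.0), 738), (np.float64(119.0), 704), (np.float64(121.0), 653), (np.float64(123.0), 634), (np.float64(125.0), 774), (np.float64(127.0), 587)]
panel ux [-160.08267008 -145.71430201]
tcp u -73.5 43.4 152.2 w 57.46918065048252 44.20633614063263 yaw 1.4873663872444678
```

play_rows([
  [0.335,0.6,0,1.5,0],
  [0.335,0.6,0,3,0],
  [0.335,0.6,0,4.2,0],
  [0.335,0.6,0,4.9,0],
  [0.335,0.6,0,4.9,0],
])

```text
clock: 36.2
eef_pos: [587.8, 168.7, 100.1]
tool_rot: [-3.139, 0.002, 1.488]
force: [-1.0, -2.0, -0.3]
width: 57.4
gripper_force: 44.3
```

```bash
python3 e2.py; python3 -c "
from h import *
end()"
```

```text
[588.1 169.  100.8] w 57.58746999546892 44.25265431404114 F [-0.9 -2.3 -1.1] rot [-3.140e+00  2.000e-03  1.488e+00]
210 [15.8, 40.2] 110 | 218 [11.3, 40.1] 110 | 226 [6.6, 40.0] 110 | 234 [1.8, 40.1] 109 | 242 [-3.1, 40.1] 110 | 250 [6.0, 13.8] 31 | 258 [16.2, -11.7] 32 | 266 [17.2, -19.1] 56 | 274 [14.4, -19.9] 56 | 282 [11.9, -21.1] 55 | 290 [9.8, -22.9] 81 | 298 [7.2, -23.9] 80 | 306 [4.8, -25.1] 79 | 314 [2.2, -26.2] 78 | 
end face [-0.3, 18.8] [-27.5, -17.8] slope deg 27.1 5780 5296
tcp u -75.4 48.6 100.8 w 57.58746999546892 44.25265431404114 F [-0.9 -2.3 -1.1]
```

play_rows([
  [0.328,-0.3,0,0,0],
  [0.325,-0.7,0,0,0],
  [0.323,-1.1,0,0,0],
  [0.322,-1.5,0,0,0],
  [0.322,-1.9,0,0.2,0],
  [0.322,-2.2,0,0.4,0],
  [0.322,-2.2,0,0.6,0],
  [0.322,-2.2,0,0.6,0],
])

```text
clock: 37.1
eef_pos: [586.4, 146.9, 95.2]
tool_rot: [-3.14, 0.002, 1.488]
force: [0.2, -0.0, -0.6]
width: 57.8
gripper_force: 7.4
```

```bash
python3 e2.py; python3 -c "
from h import *
end()"
```

```text
[586.5 147.1  95.3] w 57.92102309714108 7.414910718798637 F [-0.1 -0.6 -0.4] rot [-3.140e+00  1.000e-03  1.488e+00]
210 [17.9, 34.7] 102 | 218 [10.7, 41.3] 36 | 226 [11.7, 28.5] 36 | 234 [12.5, 17.5] 33 | 242 [13.0, 8.1] 34 | 250 [13.5, -0.2] 34 | 258 [14.2, -8.1] 33 | 266 [14.7, -14.9] 35 | 274 [14.9, -20.7] 35 | 282 [13.7, -23.8] 44 | 290 [10.8, -24.3] 46 | 298 [7.4, -24.1] 43 | 306 [5.2, -25.6] 73 | 314 [1.9, -25.8] 74 | 
end face [-2.6, 15.6] [-28.4, -18.8] slope deg 27.8 6923 3124
tcp u -75.2 26.7 95.3 w 57.92102309714108 7.414910718798637 F [-0.1 -0.6 -0.4]
```

play_rows([
  [0.322,0,0,0.5,0],
  [0.322,0,0,1.1,0],
  [0.322,0,0,1.1,0],
  [0.3,0,0,1.1,0],
  [0.15,0,0,1.1,0],
  [0.15,0,0,1.1,0],
  [0.15,0,0,-4,0],
  [0.15,0,0,-9,0],
  [0.15,0,0,-13,0],
  [0.15,-4,0,-13,0],
])

```text
clock: 38.2
eef_pos: [587.4, 116.5, 232.9]
tool_rot: [3.128, -0.01, 1.498]
force: [1.4, -0.2, 0.1]
width: 72.5
gripper_force: 0.0
```

play_rows([
  [0.7,-3,-6,0,0],
  [0.7,-5,-10,0,0],
  [0.7,-5,-14,0,0],
  [0.7,-5,-14,0,0],
  [0.7,-5,-14,0,0],
])

```text
clock: 38.7
eef_pos: [439.4, 69.8, 226.5]
tool_rot: [3.141, 0.0, 1.489]
force: [0.8, 0.1, -0.0]
width: 26.0
gripper_force: 0.0
```

Run:
```python
from h import *
im,W,ux,uy=prof('scene',uxs=(-60,),sv='s3')
im,W,ux,uy=prof('top',uxs=(-90,-60),sv='t3')
for b in boxes(W,im):
    if 10<b[3][0]<20: print(b[1:])
im,W,ux,uy=prof('wrist',uxs=(-90,-60))
x,y=U(-195,0); print(tool()[0][:3,3],go(x,y,200,A+np.pi/2))
```

```text
scene -60 -125:61 -121:61 -117:62 -113:61 -109:78 -105:105 -101:108 -97:108 -93:- -89:107 -85:- -81:- -77:58 -73:- -69:- -65:63 -61:61 -57:63 -53:- -49:106 -45:108 -41:105 -37:105 -33:105 -29:107 -25:- -21:- -17:- -13:- -9:- -5:61 -1:64 3:- 7:59 11:103 15:105 19:- 23:106 27:- 31:104 35:- 39:- 43:- 47:- 51:- 55:- 59:-
top -90 -125:61 -121:67 -117:- -113:- -109:64 -105:107 -101:108 -97:113 -93:106 -89:105 -85:105 -81:- -77:59 -73:68 -69:65 -65:57 -61:- -57:64 -53:- -49:59 -45:106 -41:103 -37:109 -33:109 -29:107 -25:106 -21:- -17:65 -13:62 -9:64 -5:60 -1:61 3:63 7:61 11:63 15:107 19:106 23:106 27:108 31:- 35:103 39:- 43:- 47:64 51:- 55:- 59:63
top -60 -125:63 -121:61 -117:67 -113:- -109:64 -105:108 -101:105 -97:105 -93:104 -89:105 -85:107 -81:- -77:58 -73:62 -69:65 -65:59 -61:58 -57:63 -53:- -49:- -45:108 -41:108 -37:109 -33:- -29:104 -25:104 -21:- -17:62 -13:59 -9:62 -5:63 -1:65 3:- 7:- 11:63 15:107 19:108 23:107 27:108 31:104 35:106 39:- 43:- 47:63 51:61 55:59 59:-
wrist -90 -125:- -121:- -117:- -113:- -109:- -105:106 -101:106 -97:106 -93:106 -89:105 -85:105 -81:- -77:62 -73:61 -69:62 -65:62 -61:61 -57:62 -53:- -49:- -45:106 -41:106 -37:106 -33:106 -29:105 -25:105 -21:- -17:61 -13:62 -9:61 -5:61 -1:62 3:62 7:61 11:61 15:107 19:106 23:106 27:106 31:105 35:105 39:22 43:62 47:62 51:62 55:62 59:62
wrist -60 -125:- -121:- -117:- -113:- -109:- -105:106 -101:106 -97:106 -93:105 -89:105 -85:106 -81:- -77:62 -73:62 -69:61 -65:62 -61:62 -57:61 -53:- -49:- -45:106 -41:107 -37:106 -33:106 -29:106 -25:105 -21:- -17:62 -13:62 -9:62 -5:62 -1:62 3:61 7:61 11:80 15:106 19:106 23:107 27:106 31:106 35:106 39:- 43:62 47:62 51:62 55:63 59:62
[441.92919384  70.42141718 226.32065286] [6.17, 1.79, 2.64, 0.0]
```

View pics/s3.png

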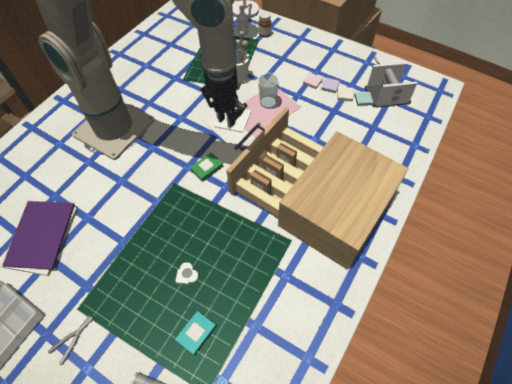

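play_rows([
  [0.7,3,1,0,0],
  [0.7,6.2,1.8,2,0],
  [0.7,6.2,1.8,4,0],
  [0.7,6.2,1.8,4,0],
  [0.7,6.2,1.8,4,0],
  [0.7,6.2,1.8,4,0],
  [0.7,6.2,1.8,4,0],
])

```text
clock: 39.55
eef_pos: [463.8, 129.8, 186.7]
tool_rot: [3.14, -0.0, 1.487]
force: [-0.3, -0.3, -0.1]
width: 25.6
gripper_force: 0.0
```

Run:
```python
from h import *
x,y=U(-195,0); print(tool()[0][:3,3],go(x,y,111,A+np.pi/2))
```

```text
[463.75854019 129.76556874 186.71332361] [0.08, 0.09, 7.57, -0.0]
```

Pinch the handle and push the drawer in gently.

play_rows([
  [0.7,0,0.1,4,0],
  [0.7,0,0.1,7.5,0],
  [0.7,0,0.1,7.5,0],
  [1,0,0.1,7.5,0],
  [1,0,0.1,7.5,0],
  [1,0,0.1,7.5,0],
  [1,0,0.6,7.5,0],
  [1,0,1.4,7.5,0],
  [1,0,2.4,7.5,0],
  [1,0,3.4,7.5,0],
])

```text
clock: 40.55
eef_pos: [497.2, 127.2, 111.4]
tool_rot: [-3.141, 0.0, 1.489]
force: [-1.2, 0.4, 5.4]
width: 9.1
gripper_force: 59.0
```

play_rows([
  [1,0,1,0,0],
  [1,0,2,0,0],
  [1,0,3,0,0],
  [1,0,4,0,0],
  [1,0,5,0,0],
  [1,0,6,0,0],
  [1,0,7,0,0],
  [1,0,8,0,0],
  [1,0,9,0,0],
  [1,0,10,0,0],
])

```text
clock: 41.55
eef_pos: [597.1, 119.2, 111.4]
tool_rot: [-3.141, -0.0, 1.488]
force: [-0.8, -0.7, 4.8]
width: 9.0
gripper_force: 59.0
```

play_rows([
  [1,0,1,0,0],
  [1,0,1.8,0,0],
  [1,0,2.4,0,0],
  [1,0,2.7,0,0],
  [1,0,2.9,0,0],
  [1,0,3.1,0,0],
  [1,0,3.1,0,0],
])

```text
clock: 42.25
eef_pos: [623.8, 117.0, 111.4]
tool_rot: [-3.134, 0.002, 1.489]
force: [-10.5, 1.3, 12.9]
width: 9.0
gripper_force: 60.0
```

Run:
```python
from h import *
T,s=tool(); p=T[:2,3]-[659.2,114.3]; print('open',-(p[0]*CA+p[1]*SA)-35, s['force'],s['width'])
```

```text
open 0.5478433391971649 [-10.54699714   1.31704841  12.89931104] 9.030692006928236
```

play_rows([
  [1,0,0.3,0,0],
  [1,0,0.5,0,0],
  [1,0,0.5,0,0],
  [0.65,0,0.1,0,0],
  [0.65,0,0,0,0],
  [0.65,0,0,-4,0],
  [0.65,0,0,-9,0],
  [0.65,0,0,-12,0],
  [0.65,-3,-5,-14,0],
  [0.65,-3,-10,-14,0],
])

```text
clock: 43.25
eef_pos: [537.5, 92.4, 251.9]
tool_rot: [3.135, -0.0, 1.484]
force: [-0.7, -0.5, -0.3]
width: 30.0
gripper_force: 0.0
```

play_rows([
  [0.65,-6,-5,0,0],
  [0.65,-6,-5,0,0],
  [0.65,-6,-5,0,0],
  [0.65,-6,-5,0,0],
  [0.65,-6,-5,0,0],
])

```text
clock: 43.75
eef_pos: [481.8, 40.3, 250.4]
tool_rot: [3.14, -0.001, 1.489]
force: [0.5, 0.5, -0.2]
width: 29.9
gripper_force: 0.0
```

Run:
```python
from h import *
for n in('scene','top'):
    im,d,c,E=cam(n); W=cloud(d,c,E); save(n+'9',im)
    ux=(W[...,0]-659.2)*CA+(W[...,1]-114.3)*SA; uy=-(W[...,0]-659.2)*SA+(W[...,1]-114.3)*CA
    k=(W[...,2]>121)&(W[...,2]<131)&(ux>-60)&(ux<14)&(abs(uy)<140); print(n,'panel',k.sum(),np.percentile(ux[k],[2,50,98]).round(1))
    k=(W[...,2]>98)&(W[...,2]<114)&(ux>-60)&(ux<-20)&(abs(uy)<60); print('handle',k.sum(),np.percentile(ux[k],[2,50]).round(1))
    for b in boxes(W,im):
        print(b[1],b[3])
print(tool()[0][:3,3])
```

```text
scene panel 370 [ 1.1  7.4 13.3]
handle 154 [-39.1 -32.1]
(array([377.7,  23.5]), array([84.8, 57.1]), 1.306) [64.0, 119.0, 147.5]
(array([ 103.5, -413. ]), array([209.3, 154.2]), -1.062) [141.0, 107.0, 114.0]
(array([ 641.5, -390.1]), array([86.6, 59.5]), 1.467) [86.0, 129.0, 196.0]
top panel 411 [ 0.2  7.1 13.7]
handle 152 [-39.5 -34.1]
(array([ 655.6, -530.3]), array([150.4,  29.4]), 0.243) [23.0, 33.0, 138.5]
(array([ 642.3, -386.2]), array([84.8, 58.2]), 1.501) [86.0, 186.0, 155.0]
(array([ 104.4, -412.3]), array([206.8, 148.1]), -1.078) [145.0, 103.0, 118.0]
[481.41606146  40.40510115 250.11088435]
```

View pics/scene9.png

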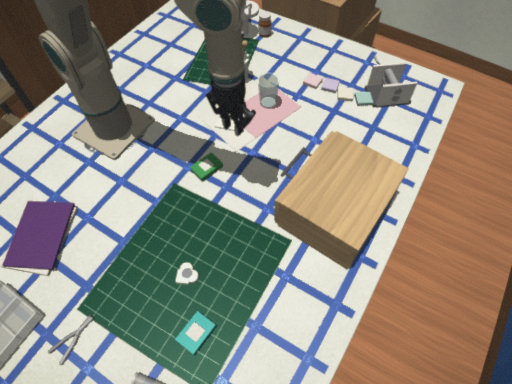

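The drawer is shut: its panel runs from ux 0 to 15, flush with the unit's front. No kraft boxes are left on the table. The dish, the glass and both look-alikes haven't moved, and the arm is clear.

```bash
python3 -c "
from cell import ctrl
print(ctrl.finish_job())"
```

```text
the job is handed in; nothing more can be done
None
```

All three kraft earring boxes are standing upright in the drawer slots, the drawer is fully shut, and the job is handed in; the glass, the heart dish and both look-alikes were left where they were.

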